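Turn a rack of flanged sleeves over with the turnover stand

TASK

The sleeves have been blasted on their open ends and must now stand mouth down on the cover plate. Push the loose cover plate fully home along its rails over the rack, then fold out the crank's grip and crank the cradle over to its other stop, so that rack, sleeves and cover are upside down. Then swing the keeper bail off the rack, lift the rack straight up off the sleeves and set it down flat inside the yellow tray as it comes (still upside down), leaving all three sleeves standing mouth down on the cover and everything else where it is.

Things in the scene. Friction and masses are not known exactly. Their poses are not given: they have to be found in the camera images.
- stand: Fixed turnover stand: sheet-metal catch pan 150 (x) x 230 (y) x 20 mm; two grey stanchions at y = +-102 mm, 42 mm wide, 129 mm high, carry an axle along its y axis, 108 mm above the bench. Origin on the bench under the axle's middle; z up, x away from the robot, crank at the -y end. Highest part at the start: the cradle's rails (165 mm) and the cover's lip (174 mm).
- cradle (a joint): Turn of the aluminium cradle about the axle, rad. 0 at the start (rails and cover on top); turns about the stand's +y: the crank, 65 mm radius, points to the robot (-x) at 0, straight up at 1.57, away (+x) at 3.14, the far stop, where all is upside down. Stiff: about 0.3 N m, 4 to 6 N at the grip; stays where left. Crank arm's outer face at y = -156 mm.
- crank_fold (a joint): Fold of the crank's black grip, rad: 0 = flat against the crank arm, 1.57 = fully out at its stop, pointing to the stand's -y, parallel to the axle. At cradle 0 the hinge pin is upright at (-65, -170, 108) mm in the stand's frame; folded, the grip points from it to +x, past the axle, and swings out towards -y. Friction 1 N at its end; stays where left.
- grip_mid (a point): Centre line of the crank's grip, 65 mm from its hinge pin: take hold here to crank. The grip is a black sleeve, 18 mm in diameter, from 16 to 104 mm from the pin; it spins freely on its spindle, so the hand can keep pointing down while the crank goes round.
- grip_end (a point): Free end of the grip, 104 mm from the hinge pin. Folded, its last 25 mm stand free beyond the crank's hub (12 mm radius); behind them, on the +y side, there is room for a finger: 55 mm to the stanchion's outer face at y = -106 mm.
- cover: Loose steel cover plate 68 (x) x 170 (y) x 4 mm; upturned lip at its +y end, 50 mm wide, 20 mm high, outer face at y = +87 mm. Origin: centre of its underside, 154 mm up at the start. Slides in the cradle's two C-rails along the stand's y, open at +y; starts 40 to 70 mm out at +y. Home: against the end stop, its y in the stand's frame 0. Under 3 N pushes it; 2 mm play.
- rack: Loose aluminium rack 50 (x) x 150 (y) x 86 mm, 0.3 kg: top plate 6 mm with three 38 mm holes at y = -48, 0, +48 mm, two end plates, and at the bottom a spine bar 14 (x) x 141 (y) x 22 mm high. Origin: centre of the spine's underside; z towards the plate. Stands in the cradle, origin 48 mm below the axle, between guide strips (2 to 3 mm play), resting on the bail's bar.
- spine (a point): Middle of the rack's spine bar, 11 mm from its outer face. After the turn the spine is uppermost (outer face about 152 mm above the bench): grip it here from above, a finger on either side along x; the sleeves' closed ends are 6 mm below it. Lift the rack straight up 90 mm to clear sleeves and cradle. Upside down on a floor, this point is 75 mm above it.
- sleeve_1: Steel sleeve in the rack's hole at y = -48 mm: body 34 mm in diameter, 64 mm long over all, one end closed, at the open mouth a flange 44 mm in diameter, 6 mm thick, resting on the rack's plate. Origin: centre of the closed end; z towards the mouth (up at the start, down when turned over). After the turn the sleeves stand on the cover, closed ends about 124 mm above the bench.
- sleeve_2: The same sleeve in the middle hole.
- sleeve_3: The same sleeve in the hole at y = +48 mm.
- bail (a joint): Swing of the keeper bail about the axle relative to the cradle, rad: 0 = its bar lies across the underside of the spine and carries the rack; opens one way, to 1.6; rests on its stop by itself during the turn. After the turn it stands up over the rack; push the bar away from the robot (+x), over and down; from 1.2 rad the rack is free. Friction 1 N; stays where left.
- bail_bar (a point): Middle of the bail's bar: rubber-sleeved, 16 mm in diameter, 110 mm long, parallel to the axle and 56 mm from it (so 164 mm above the bench after the turn).
- tray: Loose yellow moulded tray, 273 (x) x 207 (y) x 41 mm, empty; inside 258 x 192 mm, floor 22 mm above the bench. Origin: centre of its underside.
- jar: Bystander: white screw-top jar, 59 mm in diameter, 78 mm high, behind the stand. Origin: centre of its underside. Leave alone.
- bush: Bystander: flanged steel bush, 34 mm in diameter, 28 mm high, on the bench at the right, near the crank. Origin: centre of its underside. Leave alone.
- screwdriver_1: Bystander: screwdriver with a black handle, 200 mm long, lying at the right. Origin: under its middle. Leave alone.
Not all that is in view belongs to the job. There is more than one size of the rack; the job needs the middle-sized.

How it is judged:
On the way, in this order (a step that is already met when the one before it is completed fails the run):
1. the cover plate is fully home over the rack (within 8 mm) while the cradle is still upright (y of cover in the frame of stand between -0.008 and 0.008 m and value of joint cradle below 0.1 rad), for 0.2 s.
2. with the grip folded out (over 1.2 rad), the cradle is cranked over to its other stop (over 3.04 rad), rack and sleeves still in it, upside down (value of joint cradle above 3.04 rad and y of cover in the frame of stand between -0.008 and 0.008 m and value of joint crank_fold above 1.2 rad and distance between rack and stand below 0.175 m and angle between each of sleeve_1, sleeve_2, sleeve_3's own z axis and vertical above 3 rad), for 0.2 s.
At the end, for the whole second after the job is handed in: Cradle at its far stop (over 3.04 rad), cover home within 8 mm; three sleeves at rest on the cover, mouth down within 0.14 rad; rack at rest upside down, flat within 0.11 rad on the yellow tray's floor, its centre within 100 mm (lengthwise) and 70 mm (across) of the tray's (value of joint cradle above 3.04 rad and y of cover in the frame of stand between -0.008 and 0.008 m and angle between each of sleeve_1, sleeve_2, sleeve_3's own z axis and vertical above 3 rad and height (world z) of sleeve_1 between 0.112 and 0.135 m and horizontal distance between each of sleeve_1, sleeve_2, sleeve_3 and cover below 0.075 m and linear speed of each of sleeve_1, sleeve_2, sleeve_3, rack below 0.02 m/s and height (world z) of sleeve_2 between 0.112 and 0.135 m and height (world z) of sleeve_3 between 0.112 and 0.135 m and x of rack in the frame of tray between -0.1 and 0.1 m and y of rack in the frame of tray between -0.07 and 0.07 m and z of rack in the frame of tray below 0.116 m and angle between rack's own z axis and vertical above 3.03 rad); the robot touches nothing.
It fails at once if a sleeve falls out of rack or cradle (height (world z) of any of sleeve_1, sleeve_2, sleeve_3 below 0.06 m).
It fails at once if the rack is dropped (falls unheld at over 0.6 m/s) (linear speed of rack above 0.6 m/s and contact force between the fingers and rack below 0.1 N).
It fails at once if the jar, the bush or the screwdriver is moved by more than 30 mm (distance of any of jar, bush, screwdriver_1 from where it was at the start of the episode above 0.03 m).
It also fails if it takes over 72 s, if anything falls off the work surface, if the arm or the gripper's body presses on something with over 40 N, if the wrist force passes 120 N, or if a joint passes its speed limit or range.

ROBOT

A 7-joint arm with a two-finger parallel gripper is mounted at the origin on a cart in front of the work surface, level with it; the furniture and walls round the work are solid. World frame = base frame: x ahead of the robot, y to its left, z up, the work surface at z = 0. Lengths are in m, angles in rad, forces in N, time in s.
With the tool pointing down it reaches from about 0.425 to 0.825 m from the base axis. Payload 3.6 kg.
Tool frame: the origin (TCP) lies between the finger pads; the fingertips stand 22 mm ahead of it and the grasp point (between the pads) lies 3 mm ahead of it (arm.finger_overhang is the distance from the TCP to the fingertips, in m); z points along the fingers, y is the direction in which the jaws open and shut (so a half turn about z gives the same grasp; the last joint's range is limited). The gripper opens to 85 mm and grips with 20 to 120 N. Pads are 22 mm wide; open, the fingers measure 114 mm over their backs; the gripper's body (76 mm by 85 mm) begins 54 mm behind the grasp point. The pads swing forward as they close: fully open they stand 13 mm farther back than shut.
Start: joints at [1.085, 0.615, -0.013, 1.423, 0.008, 1.103, -0.04], TCP at [0.288, -0.582, 0.253] pointing down, gripper open.
Joint ranges: [-3.12, 3.12], [-0.3, 2.06], [-1.34, 1.32], [0.26, 2.42], [-1.36, 4.5], [0.01, 1.98], [-2.84, 2.84]. Speed limits (rad/s): [2.79, 2.79, 3.14, 3.14, 3.14, 3.14, 3.14].

INTERFACE

Orientations are given as a unit quaternion [w, x, y, z].
In Python, from bench import arm gives the robot as it stands. The module is installed in compiled form; this text tells all that it offers.
- The arm moves only by the tool step_arm, never from a script. Its arguments are lists of equal length, an entry for each row: "twist": the turn, a rotation vector about the tool's x, y, z in degrees, a list of three; "travel": the shift along the tool's x, y, z in mm, a list of three; "gripper": the closure, from -1 (fully open) to 1 (shut), so that 0 is half open. A call has 1 to 20 rows; each row shifts and turns the commanded pose from where the row before left it, along the tool's axes as they then stand; what a row does not reach is not made up. A row lasts 1/12 s, in which the tool goes at most 41.7 mm and 7.16 degrees, less where a joint would pass 70% of its speed; a pose out of reach is approached as far as the arm can. A call is refused whole if a number of a shift passes 41.7 or a number of a turn 7.16, either way. A call with a gripper value outside its range is refused whole. The fingers move at their own pace and stop on an object; the grip force is fixed at half the most. Time passes only in rows, so rows that do not move let the fingers close. It gives the time, the measured TCP pose, the force and the opening at its end, in the units of the state.
- arm.sense(): the state, without advancing time (a new reading comes with each control period).
- arm.capture(name): name is "scene" or "top" or "wrist"; returns a dict with "frame" (480x640x3 uint8, red, green, blue), "fov_y" (degrees; the focal length in pixels is half the picture's height over the tangent of half this angle, whatever the lens; pixels are square), "cx", "cy" (the principal point, pixels), "R" (3x3) and "t" (3): a world point X has camera coordinates R X + t. Camera axes: x right, y down, z forward; pixel columns grow to the right and rows downward; lengths in m; the calibration is good to about 2 mm. The wrist camera is an equidistant fisheye: a pixel r from the principal point sees the ray r / f radians off the axis. A picture is of the moment at which its call begins. There is no depth.
- arm.job_done(): hands the job in, once; it reports no verdict.
The state is a dict: "time": time; "joints": joint angles; "joint_vel": joint speeds; "effort": joint torques, N m; "tcp_pos": TCP position; "ee_rot": TCP orientation; "contact_force": force on the tool from outside, world axes, zero at the start; "torque": the same for the moment, N m; "grip_width": finger opening in m.
Only numpy, scipy, OpenCV 4.12 (cv2) and the standard library are available. Lean on these libraries where they do the work, as an engineer would, in place of code of your own. Each camera call takes 0.05 s, during which the arm holds its last target.

## Working session

There is one attempt and no reset: what is moved stays moved. The work goes in short steps, Python scripts to look and compute and a tool call to move; the robot and the scene stay as the last step left them, time stands still between calls to the robot, and variables do not carry over. Pictures are saved under pics/ and viewed, and the job is handed in when it is done.

Besides the shell and the picture viewer there is one more tool, called after "Emit:" as name(argument=value, ...) on one line, values as JSON. step_arm: Moves the arm, as the interface text tells. Its arguments: {"type":"object","properties":{"twist":{"type":"array"},"travel":{"type":"array"},"gripper":{"type":"array"}},"required":["twist","travel","gripper"]}

```bash
mkdir -p pics; ls
python3 - <<'E'
from bench import arm
import cv2,pickle
s=arm.sense();print(s)
for n in("scene","top","wrist"):
    c=arm.capture(n);cv2.imwrite(f"pics/{n}0.png",c["frame"][...,::-1]);pickle.dump(c,open(f"{n}0.pkl","wb"));print(n,c["fov_y"],c["cx"],c["cy"],c["R"],c["t"])
print(arm.finger_overhang)
E
```

```text
pics
{'time': 0.0, 'joints': array([ 1.0845253 ,  0.61595314, -0.01261253,  1.42494314,  0.00805043,
        1.10337274, -0.04042528]), 'joint_vel': array([ 2.87409449e-04, -1.22506132e-03,  9.00577720e-04,  7.78844003e-04,
       -1.90041991e-04,  9.48845608e-05, -2.12014163e-03]), 'effort': array([-2.10150451e-04, -4.69214165e+01,  2.58753262e-01, -1.71031469e+01,
        9.78959317e-03,  9.68171284e-03,  1.78774627e-06]), 'tcp_pos': array([ 0.28813126, -0.58184544,  0.25210138]), 'ee_rot': array([-1.27960769e-03,  9.73689821e-01,  2.27873663e-01, -2.97882528e-04]), 'contact_force': array([0.08849221, 0.21151915, 0.51230609]), 'torque': array([-0.00406272,  0.00826484,  0.0118441 ]), 'grip_width': 0.08575155463380649}
scene 47.84851834839592 316.2907043677015 237.09184054904466 [[ 0.82489516 -0.5652498   0.00637456]
 [-0.2409965  -0.36185317 -0.90054593]
 [ 0.51134006  0.74131974 -0.43471415]] [-0.51994018  0.1781888   1.71585128]
top 46.765969310639306 320.31000226423123 239.60516101508162 [[ 0.01809924 -0.99982246  0.00524148]
 [-0.98607263 -0.01871669 -0.16525875]
 [ 0.16532751 -0.00217742 -0.98623632]] [-0.17938648  0.54331345  1.41920878]
wrist 65.70646984690485 321.61293400331317 229.26107637160445 [[ 0.44318539 -0.89642425 -0.00320501]
 [-0.85150424 -0.42208955  0.31109635]
 [-0.28022712 -0.13514428 -0.95037297]] [-0.64919647 -0.03897181  0.38144912]
0.022
```

View pics/scene0.png

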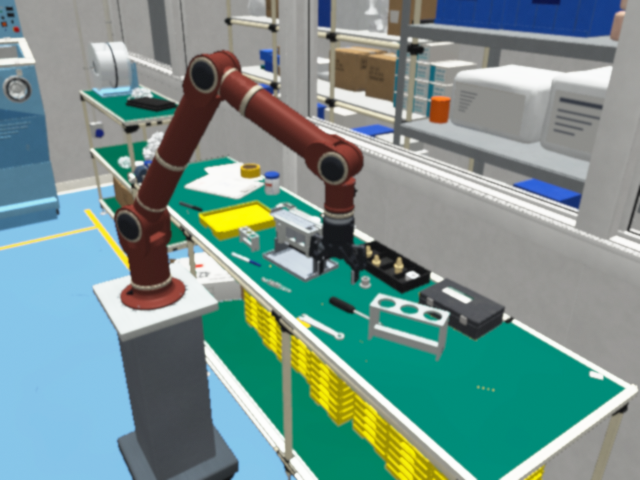

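View pics/top0.png

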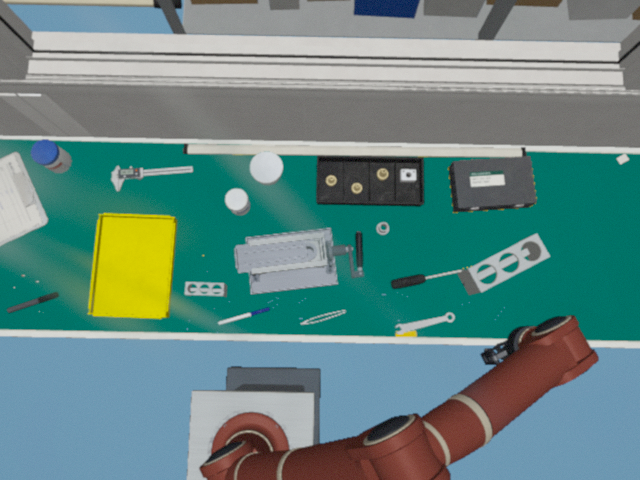

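View pics/wrist0.png

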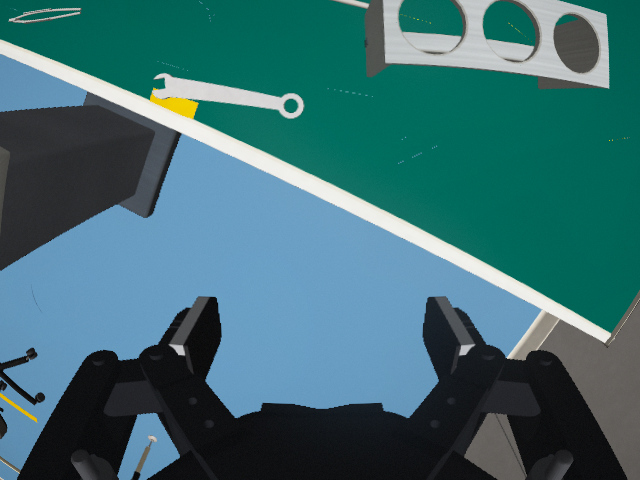

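The top view shows the stand with cradle at about (290,262), its cover out to the left (+y) and the crank at (358,255). The three rack candidates are the one in the stand (290,262), the large one at (507,263) and the small one at (205,289). By the description, the job's middle-sized rack is the one in the cradle. I'll check that in a crop.

```bash
cat > h.py <<'E'
import numpy as np,cv2,pickle
from bench import arm
def cap(n,save=None):
    c=arm.capture(n)
    if save: cv2.imwrite(f"pics/{save}.png",c["frame"][...,::-1]); pickle.dump(c,open(save+".pkl","wb"))
    return c
def f(c): return 240/np.tan(np.radians(c["fov_y"]/2))
def ray(c,u,v,fish=False):
    d=np.array([u-c["cx"],v-c["cy"]])/f(c)
    if fish:
        r=np.hypot(*d); d3=np.array([*(d/r*np.sin(r)),np.cos(r)]) if r>0 else np.array([0,0,1.])
    else: d3=np.array([*d,1.])
    R=np.array(c["R"]);o=-R.T@c["t"]; return o,R.T@d3
def onz(c,u,v,z,fish=False):
    o,d=ray(c,u,v,fish); return o+d*(z-o[2])/d[2]
def proj(c,X,fish=False):
    p=np.array(c["R"])@X+c["t"]
    if fish:
        r=np.hypot(p[0],p[1]);th=np.arctan2(r,p[2]);return np.array([c["cx"],c["cy"]])+f(c)*th*p[:2]/max(r,1e-9)
    return np.array([c["cx"],c["cy"]])+f(c)*p[:2]/p[2]
def crop(c,x0,y0,x1,y1,k,name):
    im=c["frame"][y0:y1,x0:x1,::-1]
    cv2.imwrite(f"pics/{name}.png",cv2.resize(im,None,fx=k,fy=k,interpolation=cv2.INTER_CUBIC))
E
python3 - <<'E'
from h import *
c=pickle.load(open("top0.pkl","rb"));crop(c,220,210,400,310,4.4,"tc")
c=pickle.load(open("scene0.pkl","rb"));crop(c,230,180,390,300,5,"sc")
E
```

```text
(no output)
```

View pics/tc.png

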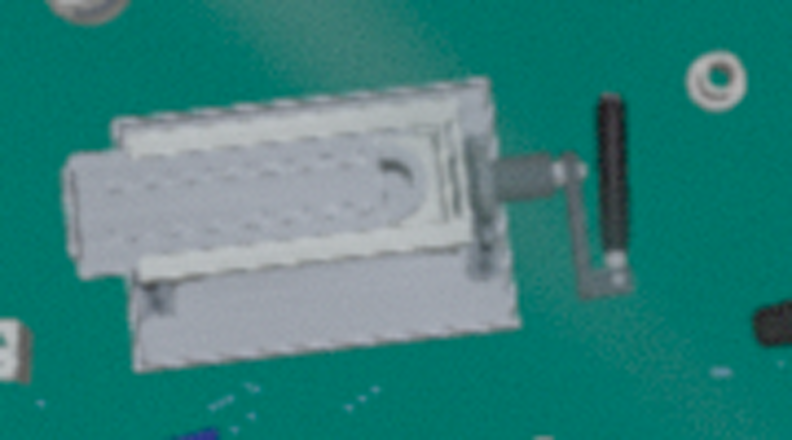

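View pics/sc.png

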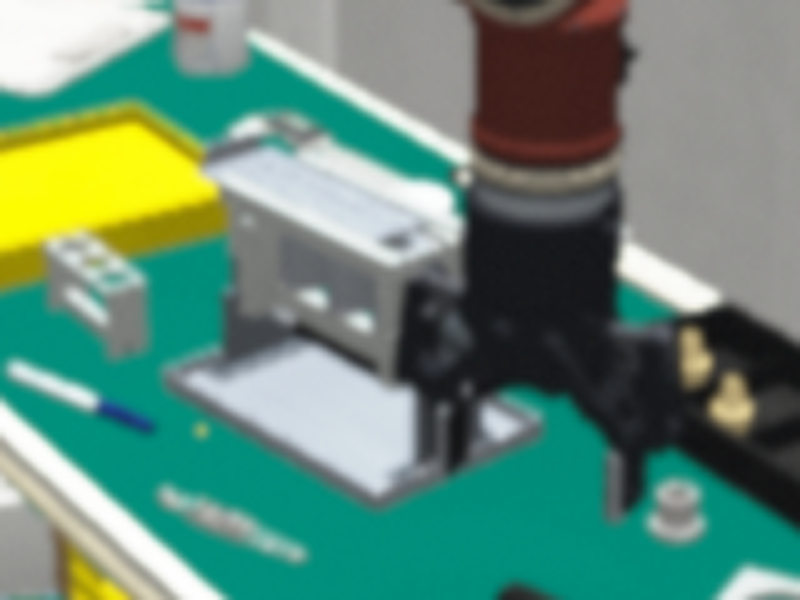

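Run:
```python
from h import *
c=pickle.load(open("top0.pkl","rb"))
P=lambda x,y:(220+x/4.4,210+y/4.4)
for n,(x,y),z in [("nl",(137,370),.02),("nr",(518,325),.02),("fr",(488,80),.02),("fl",(116,122),.02),("pin",(617,278),.117),("gripend",(611,97),.117),("rail NL",(140,280),.165),("rail NR",(472,240),.165),("rail FR",(460,97),.165),("rail FL",(128,152),.165),("lipF",(67,158),.174),("lipN",(80,275),.174),("bush",(717,80),.02)]:
    print(n,onz(c,*P(x,y),z).round(4))
for n,(u,v),z in [("t",(103,214),.041),("t",(175,214),.041),("t",(167,318),.041),("t",(90,316),.041),("jar",(237,195),.078),("jar2",(267,166),.078)]:
    print(n,onz(c,u,v,z).round(4))
```

```text
nl [0.4015 0.0107 0.02  ]
nr [ 0.4328 -0.2177  0.02  ]
fr [ 0.5826 -0.1973  0.02  ]
fl [0.5522 0.0293 0.02  ]
pin [ 0.4519 -0.2698  0.117 ]
gripend [ 0.5557 -0.2657  0.117 ]
rail NL [ 0.4408 -0.0065  0.165 ]
rail NR [ 0.4661 -0.1869  0.165 ]
rail FR [ 0.5453 -0.179   0.165 ]
rail FL [0.5112 0.0028 0.165 ]
lipF [0.5058 0.0347 0.174 ]
lipN [0.442  0.0249 0.174 ]
bush [ 0.5853 -0.3377  0.02  ]
t [0.6055 0.4105 0.041 ]
t [0.6091 0.2191 0.041 ]
t [0.3345 0.2229 0.041 ]
t [0.336  0.4217 0.041 ]
jar [0.6552 0.0506 0.078 ]
jar2 [ 0.7353 -0.0251  0.078 ]
```

Stand origin is about (0.492, -0.094), yaw about 7.7°. I'll turn the tool so that tool x is stand +y and tool y is stand +x, with the fingers shut.

Emit:
step_arm(twist=[[0,0,-7.1],[0,0,-7.1],[0,0,-7.1],[0,0,-7.1],[0,0,-7.1],[0,0,-7.1],[0,0,-7.1],[0,0,-7.1],[0,0,-7.1],[0,0,-7.1],[0,0,0]], travel=[[0,0,0],[0,0,0],[0,0,0],[0,0,0],[0,0,0],[0,0,0],[0,0,0],[0,0,0],[0,0,0],[0,0,0],[0,0,0]], gripper=[1,1,1,1,1,1,1,1,1,1,1])

```text
time: 1.07
tcp_pos: [0.2879, -0.5824, 0.2527]
ee_rot: [-0.001, 0.66, 0.752, 0.0]
contact_force: [0.0, 0.3, -0.3]
grip_width: 0.0
```

```bash
cat >> h.py <<'E'
from scipy.spatial.transform import Rotation as Rt
import os,json
ST=np.array([.4923,-.0938]);YAW=np.radians(7.7)
def s2w(x,y,z): c,s=np.cos(YAW),np.sin(YAW); return np.array([ST[0]+c*x-s*y,ST[1]+s*x+c*y,z])
def w2s(p): c,s=np.cos(YAW),np.sin(YAW);dx,dy=p[0]-ST[0],p[1]-ST[1]; return np.array([c*dx+s*dy,-s*dx+c*dy,p[2]])
def st():
    s=arm.sense();q=s["ee_rot"];R=Rt.from_quat([q[1],q[2],q[3],q[0]]).as_matrix();return s,R
def rep():
    s,R=st();print("t",round(s["time"],2),"tcp",s["tcp_pos"].round(4),"stand",w2s(s["tcp_pos"]).round(4),"F",s["contact_force"].round(1),"w",round(s["grip_width"],4),"xyaw",np.degrees(np.arctan2(R[1,0],R[0,0])).round(2),"zax",R[:,2].round(3),"j",s["joints"].round(2))
def to(w):
    s,R=st();print("travel mm",(R.T@(np.array(w)-s["tcp_pos"])*1000).round(1))
E
python3 -c "
from h import *
rep();to(s2w(0,.17,.25));to(s2w(0,.17,.184))"
```

```text
t 1.07 tcp [ 0.2879 -0.5824  0.2527] stand [-0.268  -0.4568  0.2527] F [ 0.   0.3 -0.3] w 0.0 xyaw 97.44 zax [-0.     0.001 -1.   ] j [ 1.27  0.64 -0.34  1.42  0.22  1.13  1.02]
travel mm [628.  265.1   3.5]
travel mm [627.9 265.2  69.5]
```

Emit:
step_arm(twist=[[0,0,0],[0,0,0],[0,0,0],[0,0,0],[0,0,0],[0,0,0],[0,0,0],[0,0,0],[0,0,0],[0,0,0],[0,0,0],[0,0,0],[0,0,0],[0,0,0],[0,0,0],[0,0,0],[0,0,0]], travel=[[33,26.5,0],[33,26.5,0],[33,26.5,0],[33,26.5,0],[33,26.5,0],[33,26.5,0],[33,26.5,0],[33,26.5,0],[33,26.5,0],[33,26.5,0],[38,0,0],[38,0,0],[38,0,0],[38,0,0],[38,0,0],[38,0,0],[38,0,0]], gripper=[1,1,1,1,1,1,1,1,1,1,1,1,1,1,1,1,1])

```text
time: 2.48
tcp_pos: [0.4711, 0.0385, 0.2535]
ee_rot: [0.0, 0.662, 0.75, 0.0]
contact_force: [1.8, -0.3, -0.6]
grip_width: 0.0001
```

Emit:
step_arm(twist=[[0,0,0],[0,0,0],[0,0,0]], travel=[[32,0,0],[0,0,0],[0,0,0]], gripper=[1,1,1])

```text
time: 2.73
tcp_pos: [0.4671, 0.0709, 0.2535]
ee_rot: [-0.0, 0.659, 0.752, 0.0]
contact_force: [0.1, -0.6, -0.0]
grip_width: -0.0002
```

```bash
python3 -c "
from h import *
rep();to(s2w(0,.17,.25));to(s2w(0,.17,.184))
cap('wrist','w1');c=cap('top','t1')
crop(c,200,200,400,320,4,'t1c')"
```

```text
t 2.73 tcp [0.4671 0.0709 0.2535] stand [-0.0029  0.1666  0.2535] F [ 0.1 -0.6 -0. ] w -0.0002 xyaw 97.5 zax [ 0.     0.001 -1.   ] j [ 0.13  0.37 -0.45  1.91  0.2   0.91 -0.29]
travel mm [3.4 2.9 3.5]
travel mm [ 3.3  2.9 69.5]
```

View pics/w1.png

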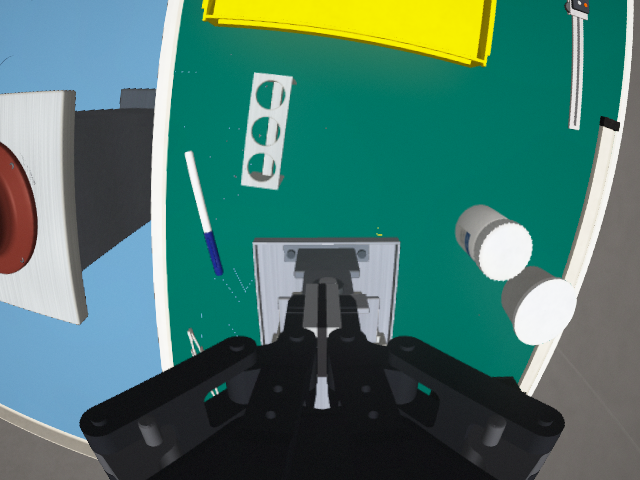

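View pics/t1c.png

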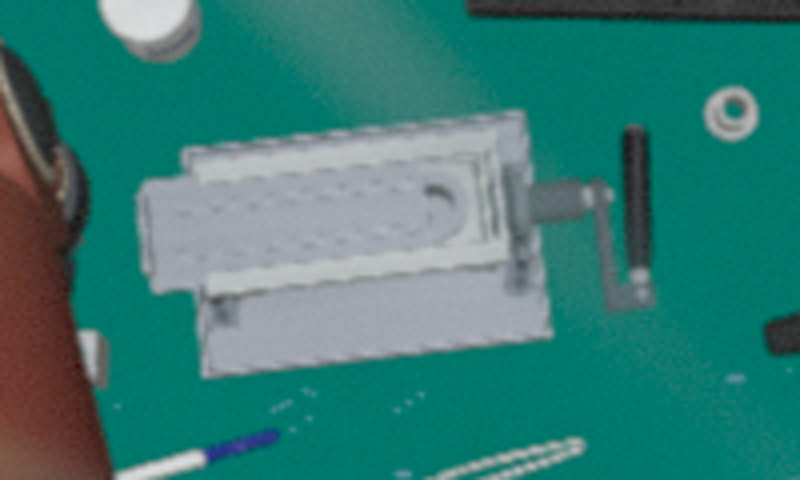

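Emit:
step_arm(twist=[[0,0,0],[0,0,0],[0,0,0],[0,0,0],[0,0,0]], travel=[[2,3,35],[0,0,34],[0,0,0],[-20,0,0],[0,0,0]], gripper=[1,1,1,1,1])

```text
time: 3.25
tcp_pos: [0.4735, 0.0464, 0.1845]
ee_rot: [0.001, 0.663, 0.748, -0.002]
contact_force: [0.7, -1.3, 0.2]
grip_width: -0.0002
```

```bash
python3 -c "
from h import *
rep();c=cap('scene','s2');crop(c,200,170,360,290,5,'s2c')"
```

```text
t 3.25 tcp [0.4735 0.0464 0.1845] stand [1.000e-04 1.415e-01 1.845e-01] F [ 0.7 -1.3  0.2] w -0.0002 xyaw 96.9 zax [-0.001 -0.003 -1.   ] j [ 0.14  0.47 -0.41  1.99  0.27  0.74 -0.31]
```

View pics/s2c.png

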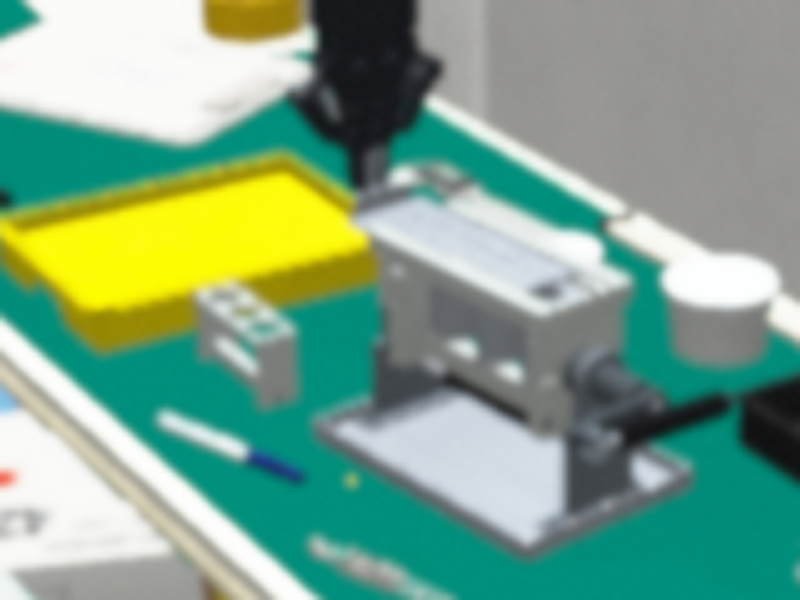

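Emit:
step_arm(twist=[[0,0,0],[0,0,0],[0,0,0],[0,0,0],[0,0,0],[0,0,0],[0,0,0]], travel=[[-6,0,0],[-6,0,0],[-6,0,0],[-6,0,0],[-6,0,0],[-6,0,0],[0,0,0]], gripper=[1,1,1,1,1,1,1])

```text
time: 3.88
tcp_pos: [0.4775, 0.0136, 0.1842]
ee_rot: [0.0, 0.661, 0.75, -0.001]
contact_force: [-0.3, 0.3, 0.7]
grip_width: 0.0003
```

Emit:
step_arm(twist=[[0,0,0],[0,0,0],[0,0,0]], travel=[[-2,0,0],[-2,0,0],[0,0,0]], gripper=[1,1,1])

```text
time: 4.13
tcp_pos: [0.4779, 0.0113, 0.1842]
ee_rot: [-0.0, 0.66, 0.751, -0.0]
contact_force: [0.1, 0.4, 0.0]
grip_width: 0.0001
```

```bash
python3 -c "
from h import *
rep()"
```

```text
t 4.13 tcp [0.4779 0.0113 0.1842] stand [-0.0002  0.1061  0.1842] F [0.1 0.4 0. ] w 0.0001 xyaw 97.34 zax [-0. -0. -1.] j [ 0.22  0.47 -0.41  1.98  0.27  0.74 -0.23]
```

Emit:
step_arm(twist=[[0,0,0],[0,0,0],[0,0,0]], travel=[[-3,0,0],[-3,0,0],[0,0,0]], gripper=[1,1,1])

```text
time: 4.38
tcp_pos: [0.4788, 0.0049, 0.1843]
ee_rot: [0.0, 0.661, 0.751, -0.0]
contact_force: [-0.1, 0.8, 0.1]
grip_width: -0.0003
```

```bash
python3 -c "
from h import *
rep();c=cap('scene','s3');crop(c,200,170,360,290,5,'s3c')"
```

```text
t 4.38 tcp [0.4788 0.0049 0.1843] stand [-0.0002  0.0996  0.1843] F [-0.1  0.8  0.1] w -0.0003 xyaw 97.3 zax [-0. -0. -1.] j [ 0.23  0.47 -0.41  1.98  0.27  0.74 -0.22]
```

View pics/s3c.png

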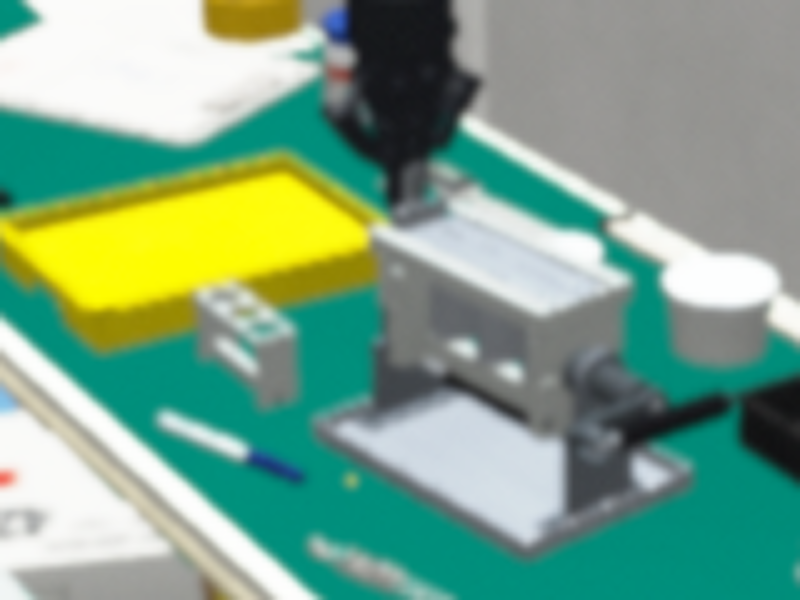

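The cover slides with the lip and is now nearly flush at (405,215). I'll keep pushing in small steps until the force rises.

Emit:
step_arm(twist=[[0,0,0],[0,0,0],[0,0,0]], travel=[[-2,0,0],[-2,0,0],[0,0,0]], gripper=[1,1,1])

```text
time: 4.68
tcp_pos: [0.4787, 0.004, 0.1844]
ee_rot: [-0.001, 0.66, 0.751, 0.001]
contact_force: [-0.9, 4.5, 0.6]
grip_width: -0.0
```

Emit:
step_arm(twist=[[0,0,0],[0,0,0],[0,0,0]], travel=[[-2,0,0],[-1,0,0],[0,0,0]], gripper=[1,1,1])

```text
time: 4.93
tcp_pos: [0.4786, 0.0038, 0.1844]
ee_rot: [-0.003, 0.659, 0.752, 0.002]
contact_force: [-2.8, 9.1, 1.8]
grip_width: 0.0004
```

Emit:
step_arm(twist=[[0,0,0],[0,0,0],[0,0,0]], travel=[[-2,0,0],[0,0,0],[0,0,0]], gripper=[1,1,1])

```text
time: 5.18
tcp_pos: [0.4784, 0.0037, 0.1844]
ee_rot: [-0.004, 0.658, 0.753, 0.003]
contact_force: [-3.9, 12.3, 1.3]
grip_width: -0.0
```

```bash
python3 -c "
from h import *
rep()"
```

```text
t 5.18 tcp [0.4784 0.0037 0.1844] stand [-0.0007  0.0984  0.1844] F [-3.9 12.3  1.3] w -0.0 xyaw 97.66 zax [-0.002  0.009 -1.   ] j [ 0.25  0.48 -0.42  1.98  0.27  0.74 -0.2 ]
```

Cover home: the tool stopped at stand y = 0.0984, which is 87 + 11 mm, with 12 N. Now I'll back off, rise and go to the folded grip's end.

Emit:
step_arm(twist=[[0,0,0],[0,0,0],[0,0,0],[0,0,0],[0,0,0],[0,0,0],[0,0,0],[0,0,0],[0,0,0],[0,0,0],[0,0,0],[0,0,0]], travel=[[9,0,0],[9,0,0],[0,0,-33],[0,0,-33],[-36,4,0],[-36,4,0],[-36,4,0],[-36,4,0],[-36,4,0],[-36,4,0],[-36,4,0],[0,0,0]], gripper=[1,1,1,1,1,1,1,1,1,1,1,1])

```text
time: 6.18
tcp_pos: [0.5369, -0.2431, 0.2493]
ee_rot: [0.003, 0.666, 0.746, -0.003]
contact_force: [-0.6, -1.2, 0.2]
grip_width: 0.0001
```

```bash
python3 -c "
from h import *
rep();to(s2w(.031,-.137,.125));cap('wrist','w4');c=cap('top','t4');crop(c,200,200,400,320,4,'t4c')
for th in (0,15,30,45,60,75,90):
    t=np.radians(th);d=96-11*th/90;n=9+11*np.cos(t)+14.5*np.sin(t)
    print(th,(-65+d*np.cos(t)+n*np.sin(t)).round(1),(-170-d*np.sin(t)+n*np.cos(t)).round(1))"
```

```text
t 6.18 tcp [ 0.5369 -0.2431  0.2493] stand [ 0.0242 -0.1539  0.2493] F [-0.6 -1.2  0.2] w 0.0001 xyaw 96.55 zax [-0.    -0.008 -1.   ] j [ 0.62  0.55 -0.39  1.61  0.24  1.03  0.28]
travel mm [ 18.    6.6 124.2]
0 31.0 -150.0
15 32.0 -171.8
30 27.9 -193.8
45 18.1 -214.9
60 2.8 -233.3
75 -17.6 -247.2
90 -41.5 -255.0
```

View pics/w4.png

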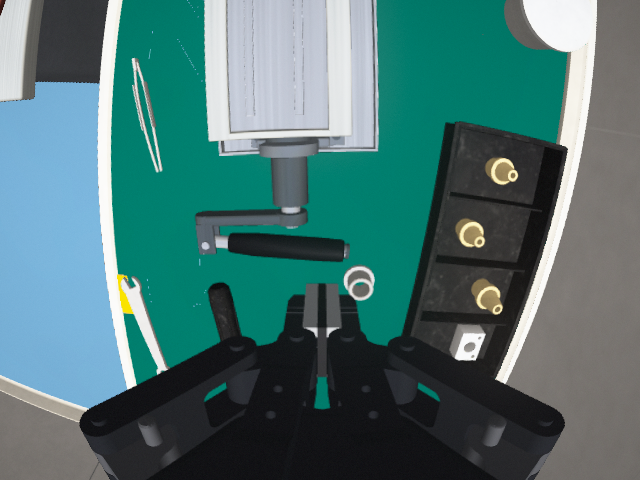

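View pics/t4c.png

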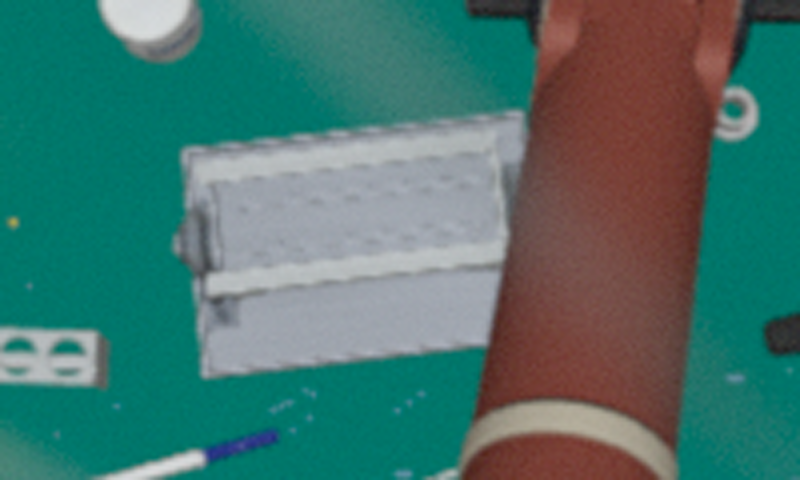

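The wrist view shows the pin block at (207,240) and the grip end at (347,251), standing a little out. The hub end is at (292,215) and the bush at (360,283). I'll measure these.

```bash
python3 -c "
from h import *
c=pickle.load(open('w4.pkl','rb'))
for n,u,v,z in [('pin',207,241,.115),('gend',347,251,.108),('gendtop',344,242,.108),('gbase',232,243,.108),('hub',292,222,.112),('armR',306,216,.108),('fingertipR',338,300,.227),('bush',360,283,.028),('bushfoot',360,275,.0),('scr',220,290,.015),('coverNR',329,130,.165)]:
    print(n,(w2s(onz(c,u,v,z,True))*1000).round(1))
"
```

```text
pin [ -61.2 -166.2  115. ]
gend [  44.2 -178.7  108. ]
gendtop [  41.9 -171.4  108. ]
gbase [ -43.5 -170.7  108. ]
hub [   3.9 -153.6  112. ]
armR [  14.1 -150.5  108. ]
fingertipR [  32.7 -153.7  227. ]
bush [  62.9 -246.9   28. ]
bushfoot [  65.6 -251.2    0. ]
scr [ -89.  -260.5   15. ]
coverNR [ 30.9 -85.  165. ]
```

Emit:
step_arm(twist=[[0,0,-0.5],[0,0,-0.6],[0,0,0],[0,0,0],[0,0,0],[0,0,0]], travel=[[21,11,0],[0,0,20],[0,0,35],[0,0,35],[0,0,33],[0,0,0]], gripper=[1,1,1,1,1,1])

```text
time: 6.78
tcp_pos: [0.5411, -0.2068, 0.1214]
ee_rot: [-0.007, 0.652, 0.758, -0.003]
contact_force: [-0.8, 0.5, -0.8]
grip_width: 0.0003
```

```bash
python3 -c "
from h import *
rep();cap('wrist','w5');c=cap('scene','s5');crop(c,230,190,390,310,5,'s5c')"
```

```text
t 6.78 tcp [ 0.5411 -0.2068  0.1214] stand [ 0.0332 -0.1185  0.1214] F [-0.8  0.5 -0.8] w 0.0003 xyaw 98.61 zax [-0.013  0.005 -1.   ] j [ 0.54  0.69 -0.35  1.76  0.32  0.76  0.18]
```

View pics/w5.png

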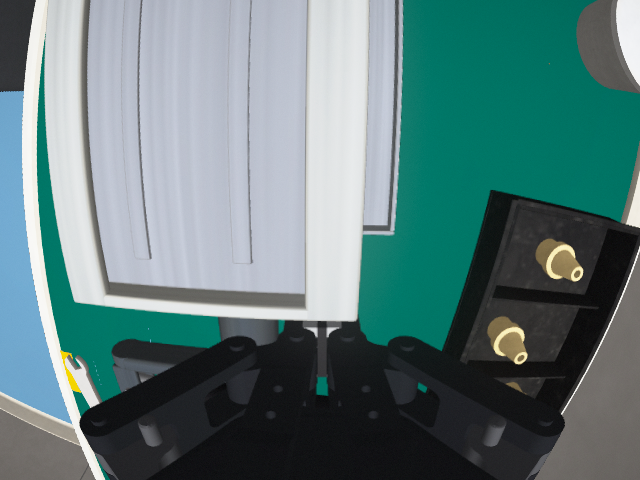

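View pics/s5c.png

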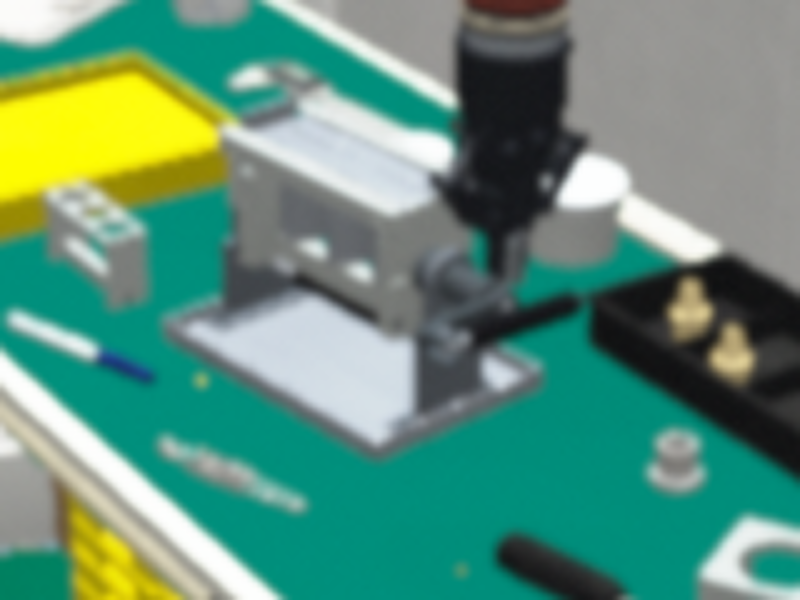

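The finger is behind the grip's free end (scene crop (510,265)) and clear of hub and stanchion. Next, sweep it out around the pin.

Emit:
step_arm(twist=[[0,0,0],[0,0,0],[0,0,0],[0,0,0],[0,0,0],[0,0,0],[0,0,0],[0,0,0],[0,0,0]], travel=[[-15,0,0],[-14,0,0],[-11,0.5,0],[-11,0.5,0],[-11,-2,0],[-11,-2,0],[-10,-5,0],[-11,-5,0],[0,0,0]], gripper=[1,1,1,1,1,1,1,1,1])

```text
time: 7.63
tcp_pos: [0.5449, -0.3089, 0.127]
ee_rot: [0.0, 0.655, 0.756, -0.002]
contact_force: [0.0, -1.1, 0.0]
grip_width: -0.0003
```

```bash
python3 -c "
from h import *
rep();c=cap('scene','s6');crop(c,230,190,390,310,5,'s6c')"
```

```text
t 7.63 tcp [ 0.5449 -0.3089  0.127 ] stand [ 0.0233 -0.2202  0.127 ] F [ 0.  -1.1  0. ] w -0.0003 xyaw 98.16 zax [-0.001 -0.003 -1.   ] j [ 0.69  0.74 -0.35  1.63  0.32  0.84  0.34]
```

View pics/s6c.png

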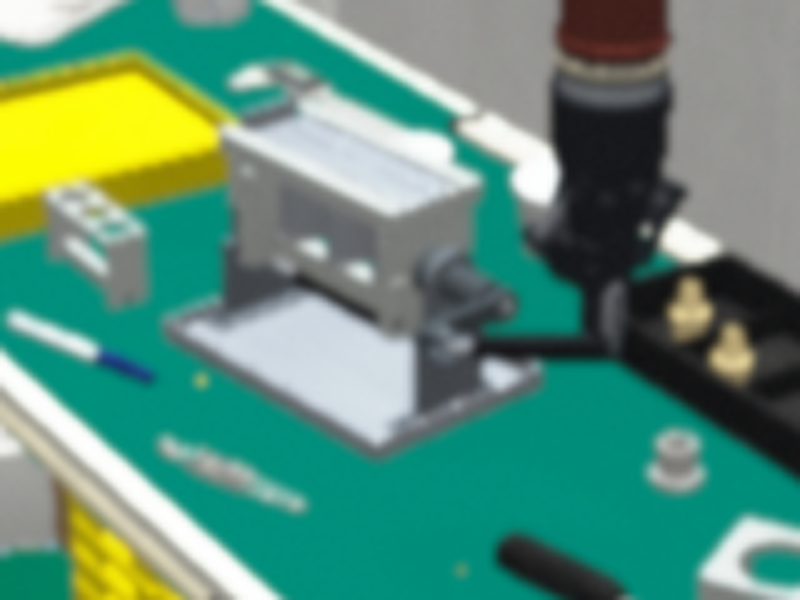

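The grip is about 45° out, following the finger at (605,345). On to the stop.

Emit:
step_arm(twist=[[0,0,0],[0,0,0],[0,0,0],[0,0,0],[0,0,0],[0,0,0],[0,0,0],[0,0,0],[0,0,0]], travel=[[-6,-8,0],[-6,-9,0],[-6,-10,0],[-5,-10,0],[-3,-12,0],[-2,-12,0],[0,-4,0],[0,0,0],[0,0,0]], gripper=[1,1,1,1,1,1,1,1,1])

```text
time: 8.43
tcp_pos: [0.4857, -0.3413, 0.1272]
ee_rot: [-0.001, 0.653, 0.757, -0.0]
contact_force: [-0.2, -0.5, 0.4]
grip_width: 0.0
```

```bash
python3 -c "
from h import *
rep();c=cap('scene','s7');crop(c,230,190,390,310,5,'s7c')"
```

```text
t 8.43 tcp [ 0.4857 -0.3413  0.1272] stand [-0.0397 -0.2444  0.1272] F [-0.2 -0.5  0.4] w 0.0 xyaw 98.44 zax [-0.001  0.001 -1.   ] j [ 0.8   0.7  -0.37  1.72  0.33  0.78  0.42]
```

View pics/s7c.png

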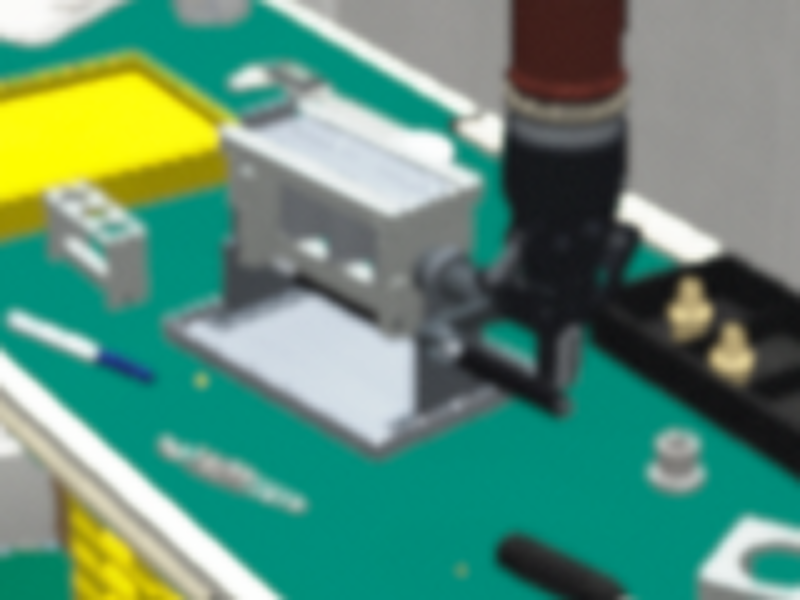

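Nearly out, but no stop force yet. Push a bit further.

Emit:
step_arm(twist=[[0,0,0],[0,0,0],[0,0,0],[0,0,0]], travel=[[0,-5,0],[0,-4,0],[0,0,0],[0,0,0]], gripper=[1,1,1,1])

```text
time: 8.82
tcp_pos: [0.4801, -0.3418, 0.1283]
ee_rot: [0.002, 0.652, 0.758, 0.002]
contact_force: [4.8, 2.6, 3.3]
grip_width: -0.0001
```

Emit:
step_arm(twist=[[0,0,0],[0,0,0],[0,0,0],[0,0,0]], travel=[[0,-3,0],[0,-3,0],[0,0,0],[0,0,0]], gripper=[1,1,1,1])

```text
time: 9.15
tcp_pos: [0.4768, -0.3424, 0.1301]
ee_rot: [0.004, 0.652, 0.758, 0.003]
contact_force: [6.2, 4.1, 8.9]
grip_width: -0.0001
```

```bash
python3 -c "
from h import *
rep()"
```

```text
t 9.15 tcp [ 0.4768 -0.3424  0.1301] stand [-0.0487 -0.2443  0.1301] F [6.2 4.1 8.9] w -0.0001 xyaw 98.6 zax [ 0.01  -0.001 -1.   ] j [ 0.82  0.68 -0.37  1.75  0.33  0.76  0.43]
```

Emit:
step_arm(twist=[[0,0,0],[0,0,0],[0,0,0],[0,0,0],[0,0,0],[0,0,0],[0,0,0]], travel=[[0,9,0],[0,9,0],[0,0,-30],[0,0,-30],[0,0,-30],[0,0,0],[0,0,0]], gripper=[1,1,1,1,0,-1,-1])

```text
time: 9.73
tcp_pos: [0.4891, -0.3423, 0.2182]
ee_rot: [0.001, 0.653, 0.757, -0.001]
contact_force: [0.2, 0.3, -0.7]
grip_width: 0.0359
```

```bash
python3 -c "
from h import *
rep();cap('wrist','w8')"
```

```text
t 9.73 tcp [ 0.4891 -0.3423  0.2182] stand [-0.0365 -0.2459  0.2182] F [ 0.2  0.3 -0.7] w 0.0359 xyaw 98.39 zax [-0.    -0.002 -1.   ] j [ 0.82  0.59 -0.41  1.62  0.27  0.98  0.47]
```

View pics/w8.png

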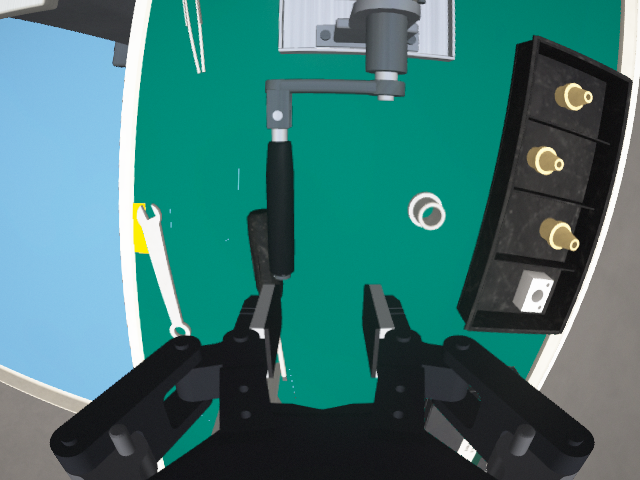

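The grip now stands straight out from the pin, from (280,142) to (282,275).

```bash
python3 -c "
from h import *
c=pickle.load(open('w8.pkl','rb'))
for n,u,v,z in [('pin',279,118,.115),('g0',280,142,.108),('g1',282,272,.108),('hub',386,88,.108),('bush',428,212,.028)]:
    print(n,(w2s(onz(c,u,v,z,True))*1000).round(1))
to(s2w(-.063,-.236,.2));to(s2w(-.063,-.236,.111))
"
```

```text
pin [ -61.3 -170.2  115. ]
g0 [ -61.5 -185.3  108. ]
g1 [ -61.9 -272.9  108. ]
hub [   3.2 -150.4  108. ]
bush [  59.7 -250.9   28. ]
travel mm [  9.6 -25.5  16.7]
travel mm [  9.5 -25.2 105.7]
```

Emit:
step_arm(twist=[[0,0,0],[0,0,0],[0,0,0],[0,0,0],[0,0,0]], travel=[[9,-24,0],[0,0,36],[0,0,36],[0,0,35],[0,0,0]], gripper=[-1,-1,-1,-1,-1])

```text
time: 10.2
tcp_pos: [0.4579, -0.3333, 0.1021]
ee_rot: [-0.009, 0.653, 0.757, -0.002]
contact_force: [-1.4, -0.0, -1.6]
grip_width: 0.0853
```

```bash
sed -i 's/ST=np.array.*;/ST=np.array([.4953,-.0934]);/' h.py; python3 -c "
from h import *
rep();to(s2w(-.065,-.236,.111))"
```

```text
t 10.2 tcp [ 0.4579 -0.3333  0.1021] stand [-0.0692 -0.2328  0.1021] F [-1.4 -0.  -1.6] w 0.0853 xyaw 98.44 zax [-0.017  0.009 -1.   ] j [ 0.81  0.71 -0.35  1.8   0.35  0.71  0.41]
travel mm [-3.2  4.  -9. ]
```

Emit:
step_arm(twist=[[0,0,0],[0,0,0],[0,0,0]], travel=[[0,0,0],[0,0,0],[0,0,0]], gripper=[-1,-1,-1])

```text
time: 10.45
tcp_pos: [0.4657, -0.3365, 0.1121]
ee_rot: [0.002, 0.653, 0.757, 0.0]
contact_force: [0.6, -0.4, -0.0]
grip_width: 0.0857
```

```bash
python3 -c "
from h import *
rep();to(s2w(-.065,-.236,.111))"
```

```text
t 10.45 tcp [ 0.4657 -0.3365  0.1121] stand [-0.0619 -0.237   0.1121] F [ 0.6 -0.4 -0. ] w 0.0857 xyaw 98.45 zax [ 0.003 -0.002 -1.   ] j [ 0.81  0.69 -0.36  1.79  0.35  0.71  0.41]
travel mm [ 1.  -3.1  1.1]
```

Emit:
step_arm(twist=[[0,0,0],[0,0,0],[0,0,0],[0,0,0],[0,0,0],[0,0,0],[0,0,0],[0,0,0]], travel=[[0,-3,1],[0,0,0],[0,0,0],[0,0,0],[0,0,0],[0,0,0],[0,0,0],[0,0,0]], gripper=[-1,0,1,1,1,1,1,1])

```text
time: 11.12
tcp_pos: [0.4616, -0.3364, 0.1095]
ee_rot: [0.0, 0.653, 0.757, -0.0]
contact_force: [-0.7, 0.0, 2.5]
grip_width: 0.0163
```

```bash
python3 -c "
from h import *
rep();cap('wrist','w9')"
```

```text
t 11.12 tcp [ 0.4616 -0.3364  0.1095] stand [-0.066  -0.2363  0.1095] F [-0.7  0.   2.5] w 0.0163 xyaw 98.44 zax [ 0. -0. -1.] j [ 0.81  0.69 -0.36  1.8   0.35  0.71  0.41]
```

View pics/w9.png

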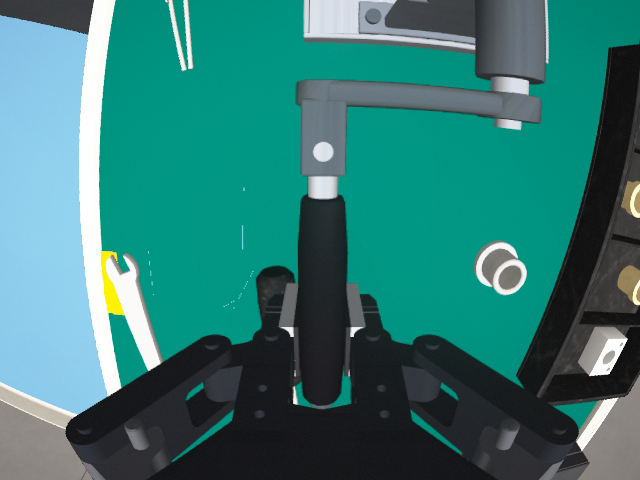

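The grip is held at (322,300), jaw width 16 mm. Work out the crank arc steps.

```bash
python3 -c "
import numpy as np
t=np.radians(np.arange(0,181,6))
dx=65*(np.cos(t[:-1])-np.cos(t[1:]));dz=65*np.diff(np.sin(t))
print([[0,round(a,1),round(-b,1)] for a,b in zip(dx,dz)])"
```

```text
[[0, np.float64(0.4), np.float64(-6.8)], [0, np.float64(1.1), np.float64(-6.7)], [0, np.float64(1.8), np.float64(-6.6)], [0, np.float64(2.4), np.float64(-6.4)], [0, np.float64(3.1), np.float64(-6.1)], [0, np.float64(3.7), np.float64(-5.7)], [0, np.float64(4.3), np.float64(-5.3)], [0, np.float64(4.8), np.float64(-4.8)], [0, np.float64(5.3), np.float64(-4.3)], [0, np.float64(5.7), np.float64(-3.7)], [0, np.float64(6.1), np.float64(-3.1)], [0, np.float64(6.4), np.float64(-2.4)], [0, np.float64(6.6), np.float64(-1.8)], [0, np.float64(6.7), np.float64(-1.1)], [0, np.float64(6.8), np.float64(-0.4)], [0, np.float64(6.8), np.float64(0.4)], [0, np.float64(6.7), np.float64(1.1)], [0, np.float64(6.6), np.float64(1.8)], [0, np.float64(6.4), np.float64(2.4)], [0, np.float64(6.1), np.float64(3.1)], [0, np.float64(5.7), np.float64(3.7)], [0, np.float64(5.3), np.float64(4.3)], [0, np.float64(4.8), np.float64(4.8)], [0, np.float64(4.3), np.float64(5.3)], [0, np.float64(3.7), np.float64(5.7)], [0, np.float64(3.1), np.float64(6.1)], [0, np.float64(2.4), np.float64(6.4)], [0, np.float64(1.8), np.float64(6.6)], [0, np.float64(1.1), np.float64(6.7)], [0, np.float64(0.4), np.float64(6.8)]]
```

Emit:
step_arm(twist=[[0,0,0],[0,0,0],[0,0,0],[0,0,0],[0,0,0],[0,0,0]], travel=[[0,0.4,-6.8],[0,1.1,-6.7],[0,1.8,-6.6],[0,2.4,-6.4],[0,3.1,-6.1],[0,0,0]], gripper=[1,1,1,1,1,1])

```text
time: 11.67
tcp_pos: [0.471, -0.3351, 0.1435]
ee_rot: [0.001, 0.653, 0.757, 0.0]
contact_force: [-0.0, -0.3, 0.5]
grip_width: 0.0159
```

```bash
python3 -c "
from h import *
rep();c=cap('scene','s10');crop(c,230,190,390,310,5,'s10c')"
```

```text
t 11.67 tcp [ 0.471  -0.3351  0.1435] stand [-0.0564 -0.2362  0.1435] F [-0.  -0.3  0.5] w 0.0159 xyaw 98.47 zax [ 0.001 -0.001 -1.   ] j [ 0.82  0.66 -0.38  1.76  0.32  0.79  0.43]
```

View pics/s10c.png

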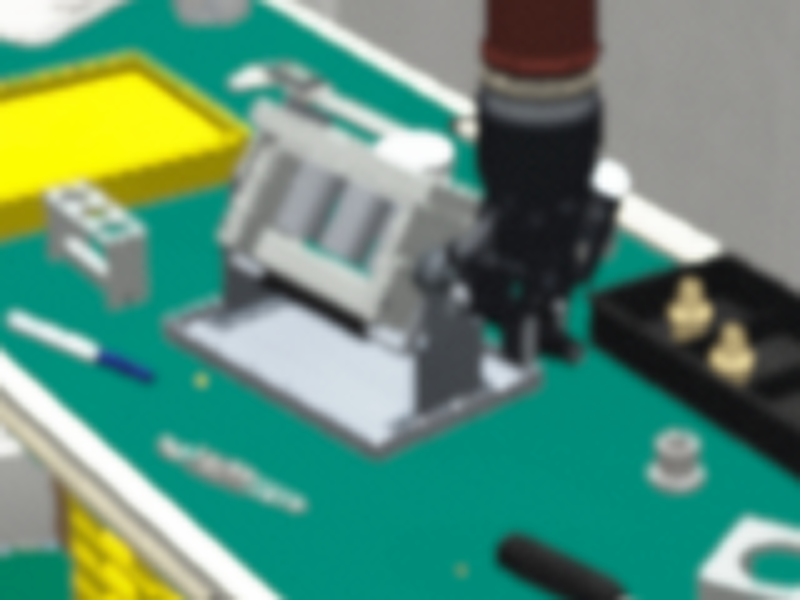

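The cradle follows: it is tilted about 30°, with the sleeves seen inside at (330,210). Carry on.

Emit:
step_arm(twist=[[0,0,0],[0,0,0],[0,0,0],[0,0,0],[0,0,0],[0,0,0],[0,0,0],[0,0,0],[0,0,0],[0,0,0],[0,0,0],[0,0,0],[0,0,0]], travel=[[0,3.7,-5.7],[0,4.3,-5.3],[0,4.8,-4.8],[0,5.3,-4.3],[0,5.7,-3.7],[0,6.1,-3.1],[0,6.4,-2.4],[0,6.6,-1.8],[0,6.7,-1.1],[0,6.8,-0.4],[0,6.8,0.4],[0,6.7,1.1],[0,0,0]], gripper=[1,1,1,1,1,1,1,1,1,1,1,1,1])

```text
time: 12.8
tcp_pos: [0.5416, -0.3254, 0.1729]
ee_rot: [0.002, 0.653, 0.757, 0.0]
contact_force: [1.2, -3.9, -3.8]
grip_width: 0.0161
```

Emit:
step_arm(twist=[[0,0,0],[0,0,0],[0,0,0],[0,0,0],[0,0,0],[0,0,0],[0,0,0],[0,0,0]], travel=[[0,6.6,1.8],[0,6.4,2.4],[0,6.1,3.1],[0,5.7,3.7],[0,5.3,4.3],[0,4.8,4.8],[0,4.3,5.3],[0,0,0]], gripper=[1,1,1,1,1,1,1,1])

```text
time: 13.47
tcp_pos: [0.5789, -0.3204, 0.1467]
ee_rot: [0.001, 0.653, 0.757, -0.001]
contact_force: [-1.7, -4.7, -4.8]
grip_width: 0.0157
```

```bash
python3 -c "
from h import *
rep();c=cap('scene','s11');crop(c,230,190,390,310,5,'s11c')"
```

```text
t 13.47 tcp [ 0.5789 -0.3204  0.1467] stand [ 0.0524 -0.2361  0.1467] F [-1.7 -4.7 -4.8] w 0.0157 xyaw 98.4 zax [ 0.    -0.002 -1.   ] j [ 0.68  0.76 -0.37  1.5   0.32  0.94  0.36]
```

View pics/s11c.png

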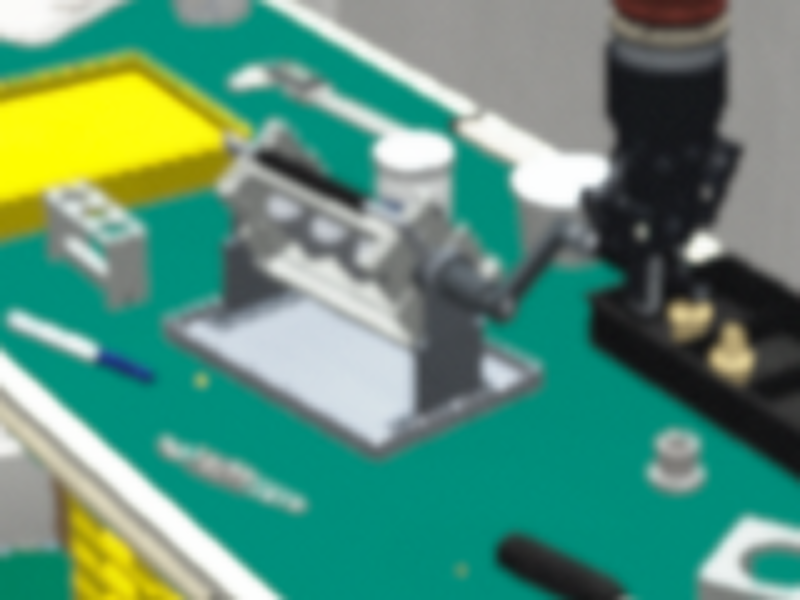

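The cradle is at about 145°; the bail bar is now on top at (300,180). Finish to the stop.

Emit:
step_arm(twist=[[0,0,0],[0,0,0],[0,0,0],[0,0,0],[0,0,0],[0,0,0],[0,0,0],[0,0,0]], travel=[[0,3.7,5.7],[0,3.1,6.1],[0,2.4,6.4],[0,1.8,6.6],[0,1.1,6.7],[0,0.4,6.8],[0,0,0],[0,0,0]], gripper=[1,1,1,1,1,1,1,1])

```text
time: 14.18
tcp_pos: [0.5903, -0.3189, 0.1097]
ee_rot: [0.0, 0.654, 0.757, -0.001]
contact_force: [-3.3, -4.9, 0.2]
grip_width: 0.0162
```

Emit:
step_arm(twist=[[0,0,0],[0,0,0],[0,0,0],[0,0,0]], travel=[[0,0,3],[0,0,3],[0,0,0],[0,0,0]], gripper=[1,1,1,1])

```text
time: 14.52
tcp_pos: [0.5907, -0.3189, 0.1084]
ee_rot: [0.001, 0.654, 0.757, -0.001]
contact_force: [-9.2, -2.9, 19.9]
grip_width: 0.0162
```

```bash
python3 -c "
from h import *
rep();c=cap('scene','s12');crop(c,230,190,390,310,5,'s12c')"
```

```text
t 14.52 tcp [ 0.5907 -0.3189  0.1084] stand [ 0.0643 -0.2362  0.1084] F [-9.2 -2.9 19.9] w 0.0162 xyaw 98.37 zax [ 0.    -0.004 -1.   ] j [ 0.65  0.82 -0.35  1.5   0.34  0.88  0.34]
```

View pics/s12c.png

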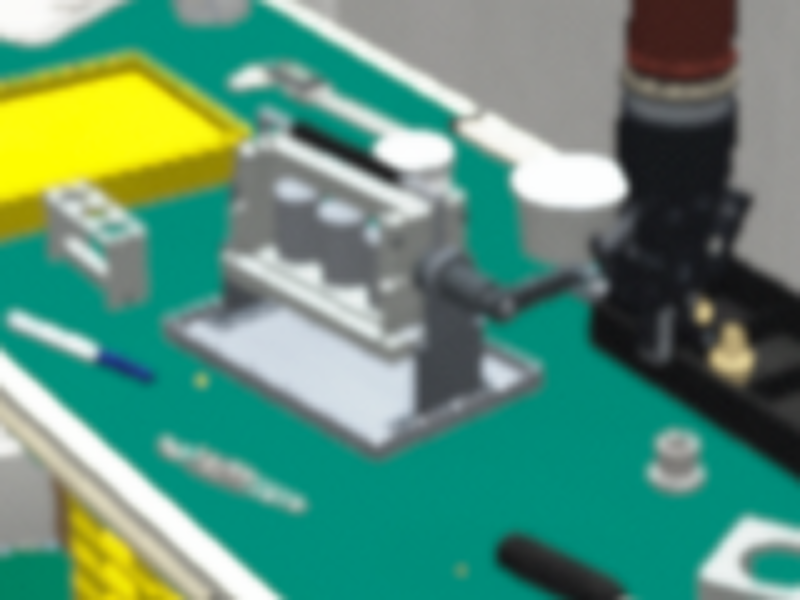

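At the far stop: 20 N at the grip, and z is back to 0.108. I'll relieve, hold a moment, open, and rise.

Emit:
step_arm(twist=[[0,0,0],[0,0,0],[0,0,0],[0,0,0],[0,0,0],[0,0,0],[0,0,0],[0,0,0],[0,0,0]], travel=[[0,0,-4],[0,0,0],[0,0,0],[0,0,0],[0,0,0],[0,0,-30],[0,0,-35],[0,0,-35],[0,0,-35]], gripper=[1,1,0,-0.3,-0.3,-0.3,-0.3,0.5,1])

```text
time: 15.32
tcp_pos: [0.5916, -0.3151, 0.2436]
ee_rot: [-0.0, 0.652, 0.758, 0.001]
contact_force: [0.1, -0.5, 0.0]
grip_width: 0.0324
```

Emit:
step_arm(twist=[[0,0,0],[0,0,0],[0,0,0],[0,0,0],[0,0,0],[0,0,0],[0,0,0]], travel=[[25,-20,0],[25,-20,0],[30,-20,0],[30,-20,0],[30,-20,0],[0,0,0],[0,0,0]], gripper=[1,1,1,1,1,1,1])

```text
time: 15.9
tcp_pos: [0.4706, -0.1901, 0.2427]
ee_rot: [-0.0, 0.651, 0.759, 0.001]
contact_force: [0.1, -0.8, -0.1]
grip_width: 0.0002
```

```bash
python3 -c "
from h import *
rep();cap('wrist','w13');c=cap('scene','s13');crop(c,230,190,390,310,5,'s13c')"
```

```text
t 15.9 tcp [ 0.4706 -0.1901  0.2427] stand [-0.0375 -0.0925  0.2427] F [ 0.1 -0.8 -0.1] w 0.0002 xyaw 98.76 zax [ 0.     0.001 -1.   ] j [ 0.65  0.44 -0.44  1.83  0.23  0.92  0.26]
```

View pics/w13.png

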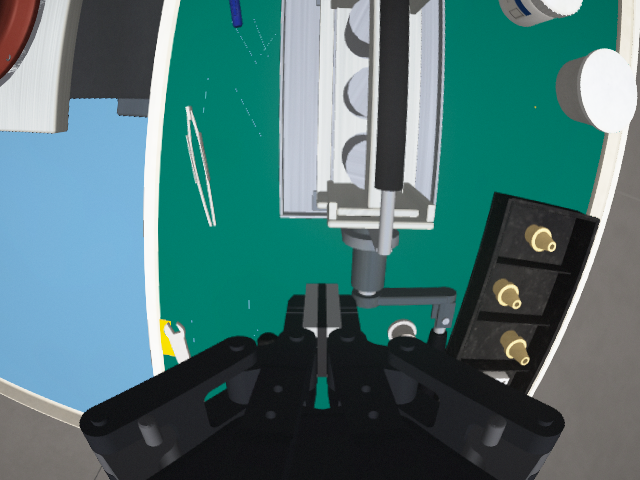

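View pics/s13c.png

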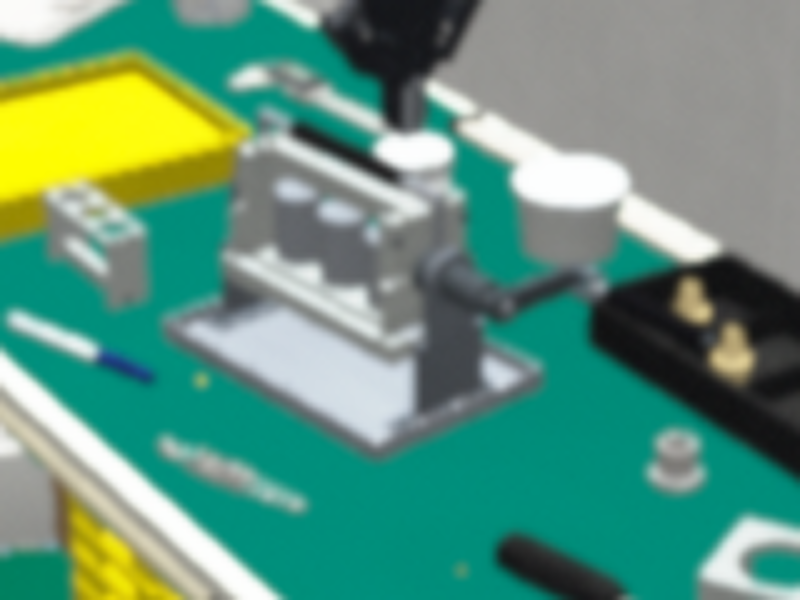

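The bail bar (black) is at u = 392 down to v = 188; sleeve tops show at (360,20), (357,92), (360,160). Measure.

```bash
python3 -c "
from h import *
c=pickle.load(open('w13.pkl','rb'))
for n,u,v,z in [('barend',391,188,.164),('bar',393,60,.164),('barL',376,150,.164),('barR',404,150,.164),('sl3',355,92,.124),('spineL',370,100,.152),('endpl',330,212,.15),('endpR',434,215,.15),('sleeve1 left',342,160,.124),('sleeve1 bot',365,188,.124)]:
    print(n,(w2s(onz(c,u,v,z,True))*1000).round(1))
to(s2w(-.035,0,.22))
"
```

```text
barend [  1.6 -53.3 164. ]
bar [ -0.2  16.9 164. ]
barL [ -7.8 -32.5 164. ]
barR [  7.7 -31.8 164. ]
sl3 [-16.6   0.6 124. ]
spineL [-10.5  -5.2 152. ]
endpl [-31.4 -71.6 150. ]
endpR [ 32.7 -72.  150. ]
sleeve1 left [-23.7 -43.7 124. ]
sleeve1 bot [ -8.  -61.8 124. ]
travel mm [95.7  2.4 22.8]
```

Emit:
step_arm(twist=[[0,0,0.5],[0,0,0.5],[0,0,0],[0,0,0],[0,0,0],[0,0,0],[0,0,0],[0,0,0]], travel=[[31,-2,0],[31,-2,0],[31,0,0],[0,0,25],[0,0,25],[0,0,12],[0,0,0],[0,0,0]], gripper=[1,1,1,1,1,1,1,1])

```text
time: 16.67
tcp_pos: [0.4553, -0.1021, 0.18]
ee_rot: [-0.0, 0.66, 0.751, 0.0]
contact_force: [-0.3, 0.2, 0.6]
grip_width: -0.0001
```

```bash
python3 -c "
from h import *
rep();cap('wrist','w14')"
```

```text
t 16.67 tcp [ 0.4553 -0.1021  0.18  ] stand [-0.0408 -0.0033  0.18  ] F [-0.3  0.2  0.6] w -0.0001 xyaw 97.4 zax [-0.     0.001 -1.   ] j [ 0.47  0.47 -0.42  2.02  0.28  0.71  0.01]
```

View pics/w14.png

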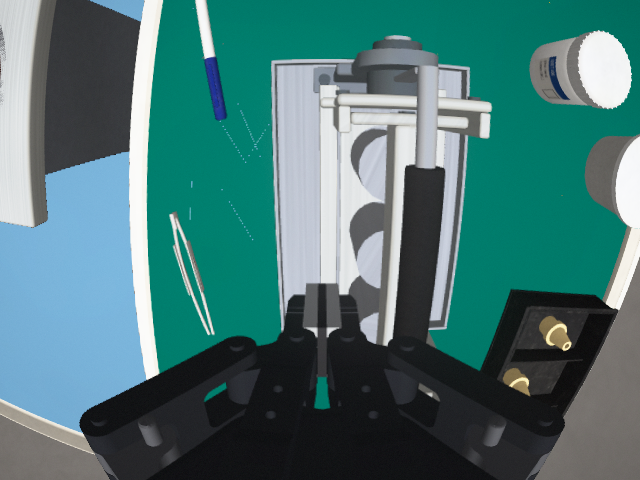

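Emit:
step_arm(twist=[[0,0,0],[0,0,0],[0,0,0],[0,0,0],[0,0,0],[0,0,0],[0,0,0],[0,0,0],[0,0,0]], travel=[[0,7,0],[0,7,0],[0,7,0],[0,7,0],[0,7,0],[0,7,0],[0,7,0],[0,7,0],[0,0,0]], gripper=[1,1,1,1,1,1,1,1,1])

```text
time: 17.47
tcp_pos: [0.5115, -0.0941, 0.1803]
ee_rot: [0.001, 0.659, 0.752, 0.001]
contact_force: [-0.0, -0.7, 0.8]
grip_width: -0.0002
```

```bash
python3 -c "
from h import *
rep();cap('wrist','w15');c=cap('scene','s15');crop(c,230,170,390,290,5,'s15c')"
```

```text
t 17.47 tcp [ 0.5115 -0.0941  0.1803] stand [ 0.016  -0.0029  0.1803] F [-0.  -0.7  0.8] w -0.0002 xyaw 97.48 zax [ 0.002  0.001 -1.   ] j [ 0.41  0.53 -0.41  1.88  0.29  0.78 -0.02]
```

View pics/w15.png

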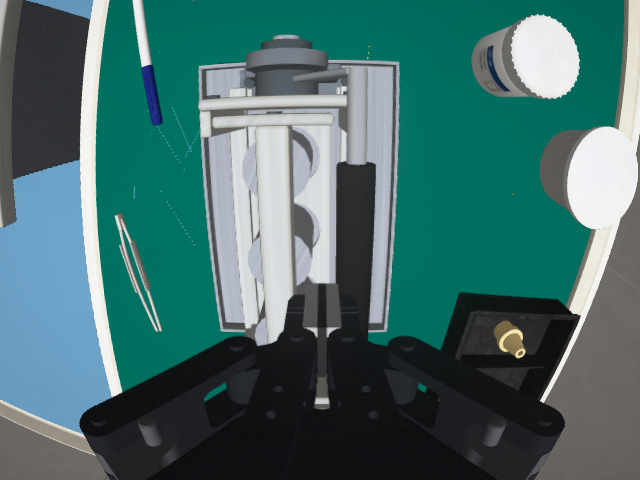

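View pics/s15c.png

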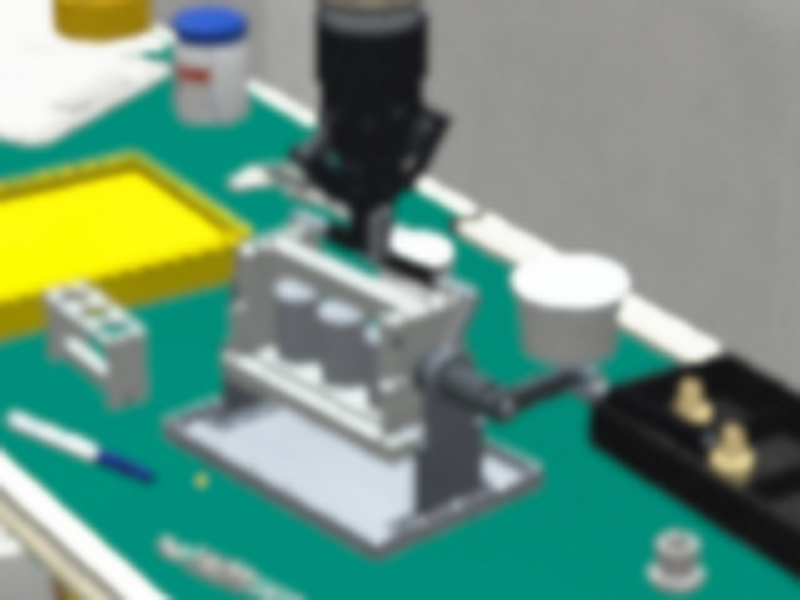

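The bar is pushed over to about (356,230) in the wrist view. Next I go over and press it down.

Emit:
step_arm(twist=[[0,0,0],[0,0,0],[0,0,0],[0,0,0],[0,0,0],[0,0,0],[0,0,0]], travel=[[0,6,0],[0,6,0],[0,6,1],[0,4,3],[0,4,5],[0,3,5],[0,0,0]], gripper=[1,1,1,1,1,1,1])

```text
time: 18.15
tcp_pos: [0.5385, -0.0906, 0.1651]
ee_rot: [-0.001, 0.66, 0.752, -0.0]
contact_force: [0.3, 0.2, 0.2]
grip_width: 0.0001
```

```bash
python3 -c "
from h import *
rep();cap('wrist','w16')"
```

```text
t 18.15 tcp [ 0.5385 -0.0906  0.1651] stand [ 0.0432 -0.003   0.1651] F [0.3 0.2 0.2] w 0.0001 xyaw 97.47 zax [-0.002  0.001 -1.   ] j [ 0.38  0.59 -0.39  1.82  0.3   0.79 -0.04]
```

View pics/w16.png

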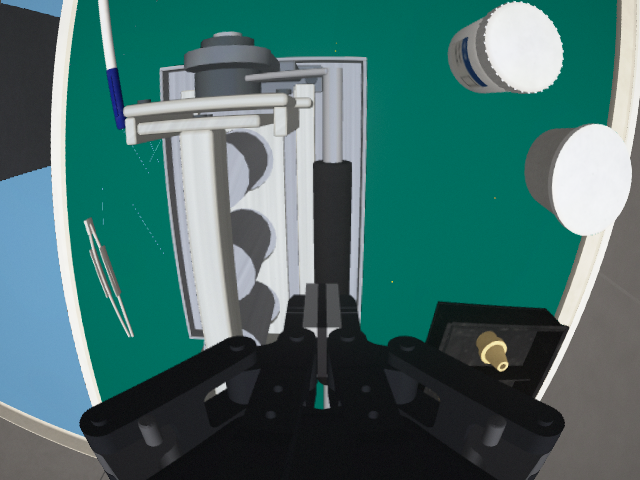

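Emit:
step_arm(twist=[[0,0,0],[0,0,0],[0,0,0],[0,0,0],[0,0,0],[0,0,0],[0,0,0]], travel=[[0,3,5],[0,3,5],[0,2,5],[0,2,5],[0,0,4],[0,0,0],[0,0,0]], gripper=[1,1,1,1,1,1,1])

```text
time: 18.78
tcp_pos: [0.5481, -0.0895, 0.1419]
ee_rot: [-0.0, 0.66, 0.752, -0.0]
contact_force: [0.2, 0.8, 0.0]
grip_width: 0.0
```

```bash
python3 -c "
from h import *
rep();cap('wrist','w17')"
```

```text
t 18.78 tcp [ 0.5481 -0.0895  0.1419] stand [ 0.0528 -0.0032  0.1419] F [0.2 0.8 0. ] w 0.0 xyaw 97.45 zax [-0.001  0.    -1.   ] j [ 0.36  0.63 -0.38  1.82  0.32  0.75 -0.06]
```

View pics/w17.png

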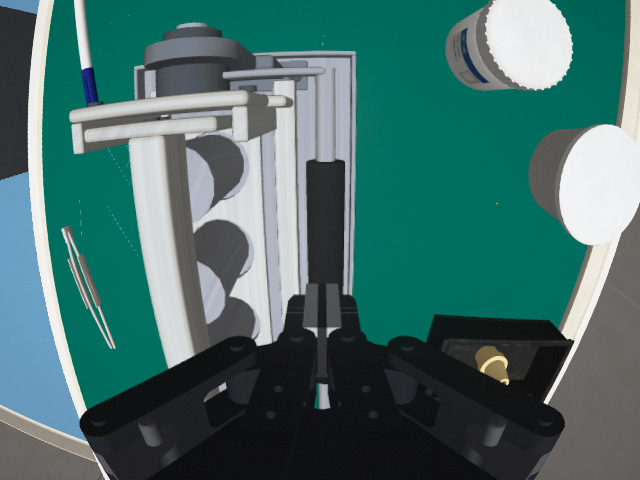

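The bail is swung down, nearly horizontal ((325,225), tip at 0.120 m). Rise, open, and move over the spine.

Emit:
step_arm(twist=[[0,0,0],[0,0,0],[0,0,0],[0,0,0],[0,0,0],[0,0,0],[0,0,0],[0,0,0],[0,0,0]], travel=[[0,0,-32],[0,0,-32],[0,0,-33],[3,-17,0],[0,-18,0],[0,-18,0],[0,0,0],[0,0,0],[0,0,0]], gripper=[1,1,1,0,-1,-1,-1,-1,-1])

```text
time: 19.58
tcp_pos: [0.4963, -0.0934, 0.2398]
ee_rot: [0.001, 0.66, 0.752, 0.001]
contact_force: [0.4, 0.2, 0.0]
grip_width: 0.0723
```

```bash
python3 -c "
from h import *
rep();cap('wrist','w18')"
```

```text
t 19.58 tcp [ 0.4963 -0.0934  0.2398] stand [ 1.000e-03 -1.000e-04  2.398e-01] F [0.4 0.2 0. ] w 0.0723 xyaw 97.45 zax [ 0.002  0.    -1.   ] j [ 0.45  0.44 -0.44  1.85  0.23  0.91  0.03]
```

View pics/w18.png

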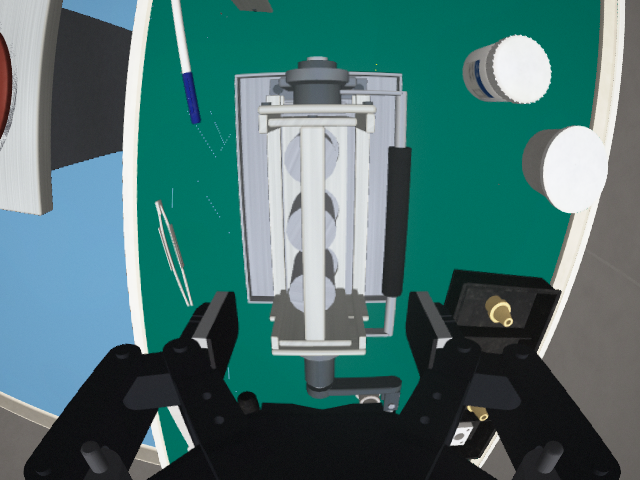

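Bail lies at the right (398,220). Spine runs (312,125)–(312,350), sleeves beneath. Measure the spine.

```bash
python3 -c "
from h import *
c=pickle.load(open('w18.pkl','rb'))
crop(c,230,60,430,360,2,'w18c')
for n,u,v,z in [('spL',302,180,.152),('spR',325,180,.152),('spL',301,300,.152),('spR',326,300,.152),('far end',312,125,.152),('near end',313,352,.152),('rackend',312,343,.152)]:
    print(n,(w2s(onz(c,u,v,z,True))*1000).round(1))
"
```

```text
spL [ -8.3  40.9 152. ]
spR [  4.7  40.8 152. ]
spL [-10.7 -35.9 152. ]
spR [  5.2 -35.9 152. ]
far end [ -2.3  72.1 152. ]
near end [ -3.7 -77.5 152. ]
rackend [ -4.3 -69.7 152. ]
```

View pics/w18c.png

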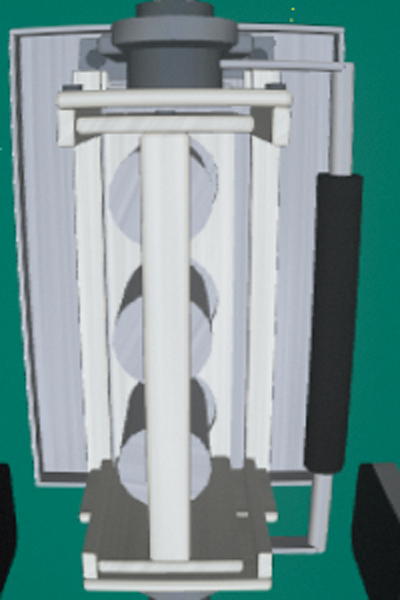

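Spine is centred at x ≈ -2 mm. I'll grip with the tips at about 0.131 m, above the sleeves' closed ends (0.124) and within the spine (0.130–0.152).

Emit:
step_arm(twist=[[0,0,0],[0,0,0],[0,0,0],[0,0,0],[0,0,0],[0,0,0]], travel=[[0,-3,0],[0,0,30],[0,0,30],[0,0,25],[0,0,0],[0,0,0]], gripper=[-0.6,-0.6,-0.6,-0.6,-0.6,-0.6])

```text
time: 20.13
tcp_pos: [0.4922, -0.0935, 0.1536]
ee_rot: [-0.001, 0.659, 0.752, -0.001]
contact_force: [-0.4, 0.7, 1.2]
grip_width: 0.0685
```

```bash
python3 -c "
from h import *
rep();to(s2w(-.002,-.001,.153))"
```

```text
t 20.13 tcp [ 0.4922 -0.0935  0.1536] stand [-0.0031  0.0003  0.1536] F [-0.4  0.7  1.2] w 0.0685 xyaw 97.48 zax [-0.003  0.001 -1.   ] j [ 0.41  0.55 -0.39  1.96  0.31  0.7  -0.04]
travel mm [-1.3  1.1  0.6]
```

Emit:
step_arm(twist=[[0,0,0],[0,0,0],[0,0,0],[0,0,0],[0,0,0],[0,0,0],[0,0,0],[0,0,0],[0,0,0]], travel=[[0,0,0],[0,0,0],[0,0,0],[0,0,0],[0,0,0],[0,0,0],[0,0,0],[0,0,0],[0,0,0]], gripper=[0,0.2,0.4,0.6,0.8,1,1,1,1])

```text
time: 20.88
tcp_pos: [0.4923, -0.094, 0.1554]
ee_rot: [0.0, 0.66, 0.752, -0.0]
contact_force: [-2.4, -0.1, 6.6]
grip_width: 0.0124
```

```bash
python3 -c "
from h import *
rep();cap('wrist','w19');c=cap('scene','s19');crop(c,230,170,390,290,5,'s19c')"
```

```text
t 20.88 tcp [ 0.4923 -0.094   0.1554] stand [-0.0031 -0.0002  0.1554] F [-2.4 -0.1  6.6] w 0.0124 xyaw 97.45 zax [ 0.    -0.001 -1.   ] j [ 0.41  0.55 -0.39  1.96  0.31  0.7  -0.04]
```

View pics/w19.png

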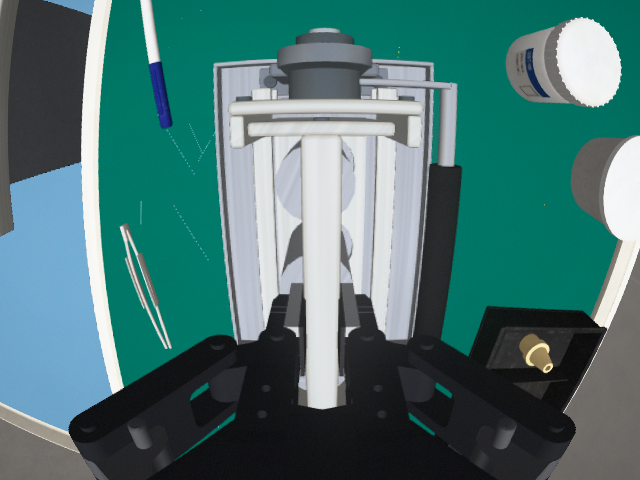

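View pics/s19c.png

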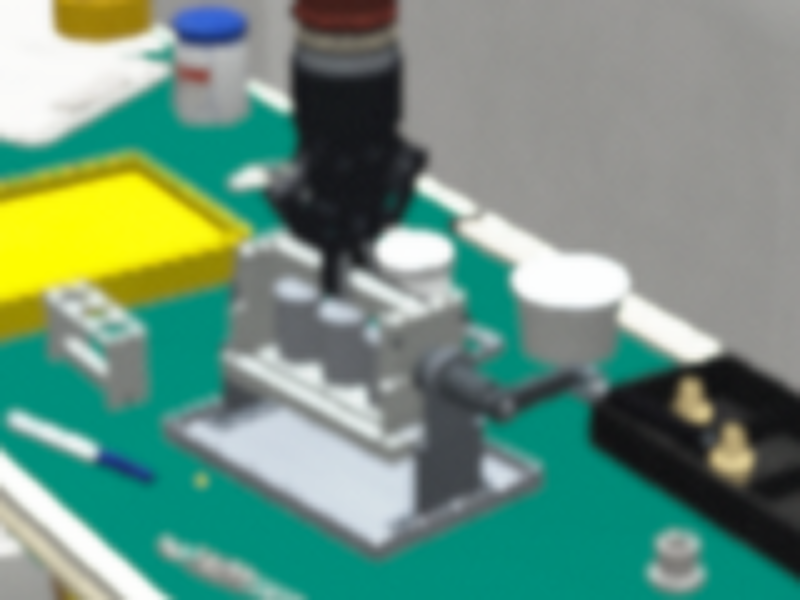

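The spine is held (width 12.4 mm, the same offset as on the crank grip). Lift slowly at first and look.

Emit:
step_arm(twist=[[0,0,0],[0,0,0],[0,0,0],[0,0,0],[0,0,0],[0,0,0]], travel=[[0,0,-4],[0,0,-5],[0,0,-5],[0,0,-5],[0,0,-5],[0,0,0]], gripper=[1,1,1,1,1,1])

```text
time: 21.48
tcp_pos: [0.4926, -0.0939, 0.1793]
ee_rot: [0.0, 0.66, 0.751, 0.0]
contact_force: [-0.6, -0.3, -3.0]
grip_width: 0.0128
```

```bash
python3 -c "
from h import *
rep();cap('wrist','w20');c=cap('scene','s20');crop(c,230,170,390,290,5,'s20c')"
```

```text
t 21.48 tcp [ 0.4926 -0.0939  0.1793] stand [-0.0028 -0.0002  0.1793] F [-0.6 -0.3 -3. ] w 0.0128 xyaw 97.43 zax [ 0.001 -0.    -1.   ] j [ 0.43  0.51 -0.41  1.93  0.29  0.76 -0.02]
```

View pics/s20c.png

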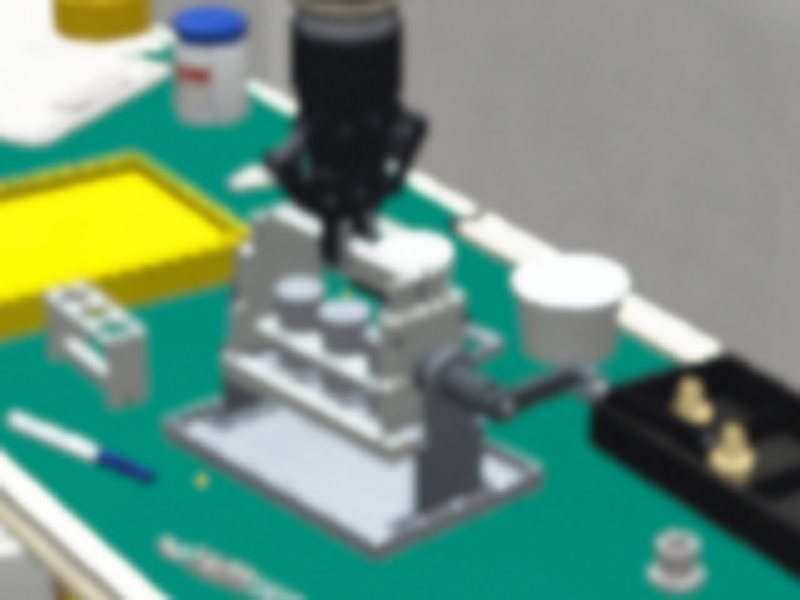

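The rack rises while the sleeves stay at (300,295) and (345,320). F is -3 N, the rack's weight. Continue.

Emit:
step_arm(twist=[[0,0,0],[0,0,0],[0,0,0],[0,0,0],[0,0,0],[0,0,0],[0,0,0],[0,0,0],[0,0,0],[0,0,0],[0,0,0],[0,0,0],[0,0,0]], travel=[[0,0,-6],[0,0,-8],[0,0,-8],[0,0,-8],[0,0,-8],[0,0,-8],[0,0,-8],[0,0,-8],[0,0,-10],[0,0,-10],[0,0,-10],[0,0,-6],[0,0,0]], gripper=[1,1,1,1,1,1,1,1,1,1,1,1,1])

```text
time: 22.67
tcp_pos: [0.4934, -0.0938, 0.2781]
ee_rot: [0.001, 0.66, 0.752, 0.001]
contact_force: [0.1, 0.1, -2.6]
grip_width: 0.0125
```

```bash
python3 -c "
from h import *
rep();cap('wrist','w21');c=cap('scene','s21');crop(c,210,150,370,270,5,'s21c')
t=pickle.load(open('w21.pkl','rb'))
tt=cap('top','t21');m=cv2.inRange(cv2.cvtColor(tt['frame'],cv2.COLOR_RGB2HSV),(22,150,100),(38,255,255));m[:,:60]=0
cs,_=cv2.findContours(m,0,2);k=max(cs,key=cv2.contourArea);print(cv2.contourArea(k),cv2.minAreaRect(k))
print(cv2.boxPoints(cv2.minAreaRect(k)))
for p in cv2.boxPoints(cv2.minAreaRect(k)): print(onz(tt,*p,.041).round(4))
"
```

```text
t 22.67 tcp [ 0.4934 -0.0938  0.2781] stand [-1.900e-03 -2.000e-04  2.781e-01] F [ 0.1  0.1 -2.6] w 0.0125 xyaw 97.44 zax [ 0.004 -0.    -1.   ] j [ 0.47  0.39 -0.46  1.8   0.2   1.    0.06]
8062.5 ((131.999267578125, 265.1756286621094), (80.9505615234375, 105.84185028076172), 4.635463237762451)
[[ 87.37953  314.6524  ]
 [ 95.933235 209.15675 ]
 [176.619    215.69885 ]
 [168.0653   321.19452 ]]
[0.3394 0.4288 0.041 ]
[0.6183 0.4304 0.041 ]
[0.6046 0.2145 0.041 ]
[0.3264 0.2196 0.041 ]
```

View pics/s21c.png

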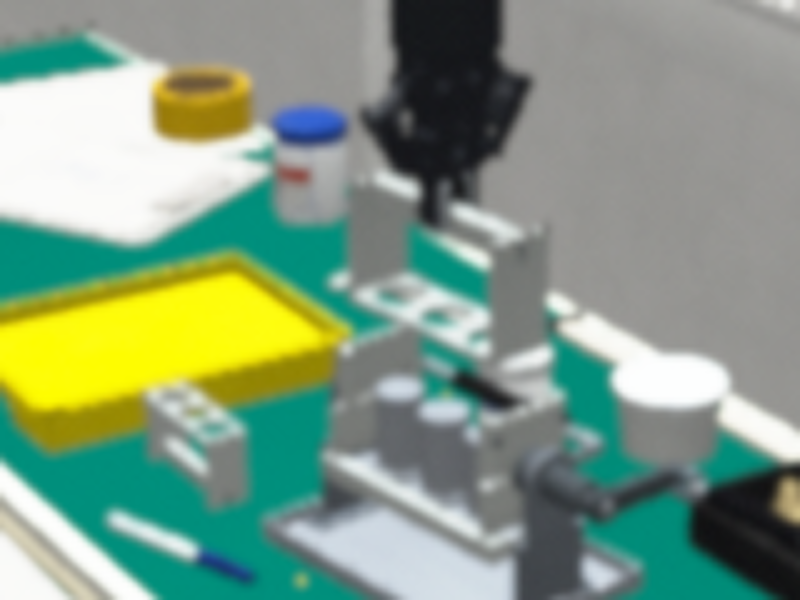

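View pics/w21.png

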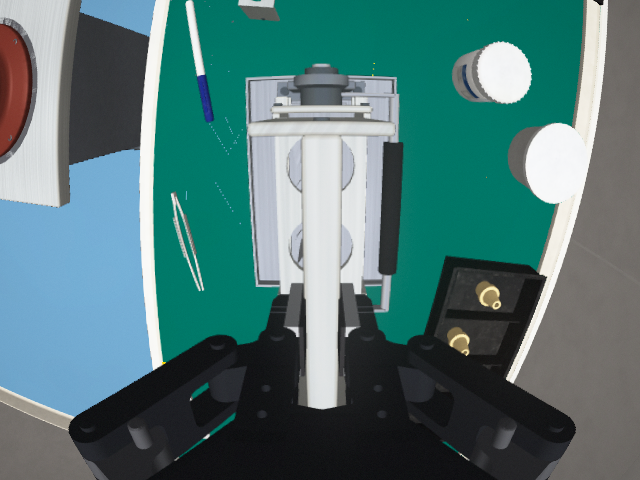

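View pics/t21.png

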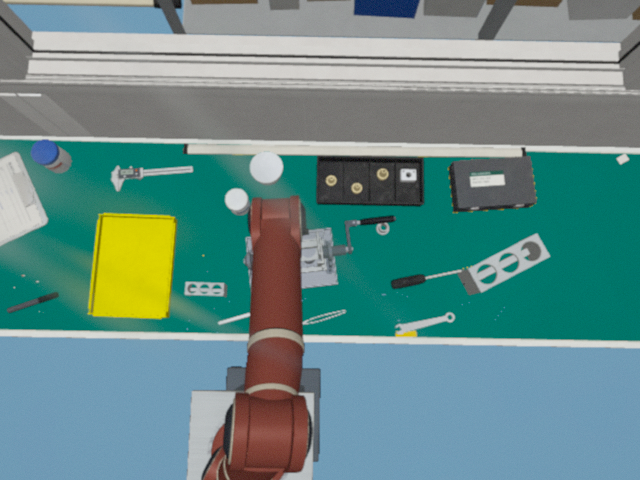

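Rack is clear and level, and all three sleeves are standing. Tray centre is about (0.471, 0.320). Carry over and turn by about 7° to align.

Emit:
step_arm(twist=[[0,0,0],[0,0,0],[0,0,0],[0,0,0],[0,0,0],[0,0,0],[0,0,0],[0,0,0],[0,0,0],[0,0,0],[0,0,0],[0,0,0],[0,0,0],[0,0,0],[0,0,0],[0,0,0],[0,0,3.5],[0,0,3.6],[0,0,0],[0,0,0]], travel=[[10,1,0],[20,2,0],[28,2,0],[30,2,0],[30,2,0],[30,2,0],[30,2,0],[30,3,0],[30,3,0],[30,3,0],[30,3,0],[30,2,0],[30,2,0],[28,2,0],[18,1,0],[9,0,0],[0,0,0],[0,0,0],[0,0,0],[0,0,0]], gripper=[1,1,1,1,1,1,1,1,1,1,1,1,1,1,1,1,1,1,1,1])

```text
time: 24.48
tcp_pos: [0.4704, 0.3191, 0.2759]
ee_rot: [0.0, 0.705, 0.71, -0.001]
contact_force: [-0.5, 0.9, -2.1]
grip_width: 0.0125
```

```bash
python3 -c "
from h import *
rep();to([.471,.320,.112]);cap('wrist','w22');c=cap('scene','s22');crop(c,150,130,330,265,4.4,'s22c')
"
```

```text
t 24.48 tcp [0.4704 0.3191 0.2759] stand [0.0306 0.4121 0.2759] F [-0.5  0.9 -2.1] w 0.0125 xyaw 90.4 zax [-0.001 -0.001 -1.   ] j [-0.33  0.5  -0.48  1.62  0.25  1.08 -0.87]
travel mm [  1.1   0.7 163.9]
```

View pics/w22.png

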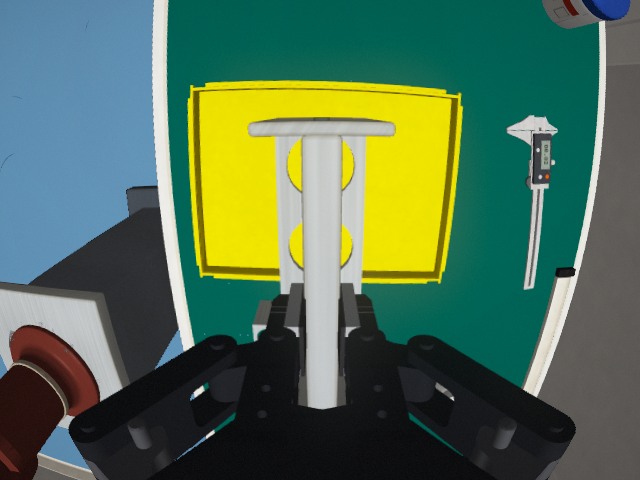

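View pics/s22c.png

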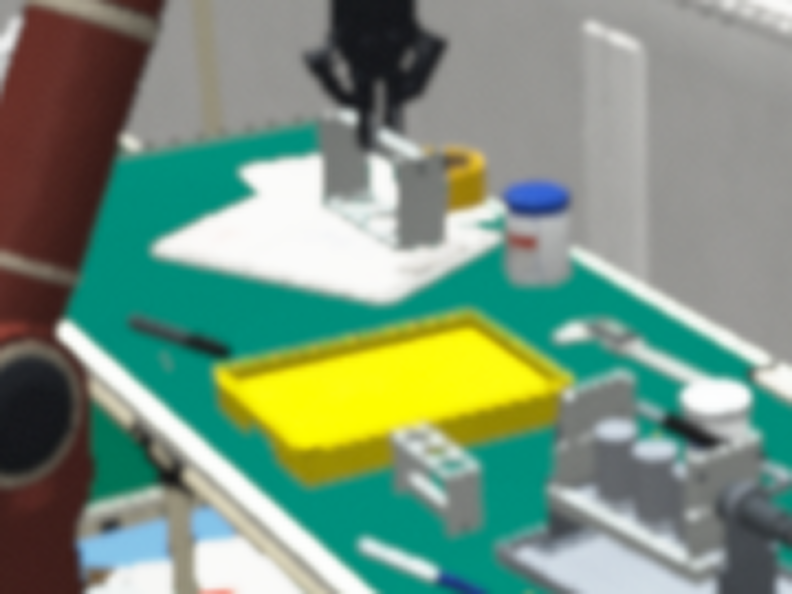

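Tray corners in the wrist view: (190,87), (461,95), (441,282), (201,277). Cross-check the centre.

```bash
python3 -c "
from h import *
c=pickle.load(open('w22.pkl','rb'))
P=np.array([onz(c,u,v,.041,True) for u,v in [(190,87),(461,95),(441,282),(201,277)]]);print(P.round(3),P.mean(0).round(4))
"
```

```text
[[0.343 0.427 0.041]
 [0.608 0.422 0.041]
 [0.604 0.222 0.041]
 [0.34  0.227 0.041]] [0.4736 0.3245 0.041 ]
```

Emit:
step_arm(twist=[[0,0,0],[0,0,0],[0,0,0],[0,0,0],[0,0,0],[0,0,0],[0,0,0],[0,0,0],[0,0,0],[0,0,0],[0,0,0]], travel=[[4,3,10],[0,0,20],[0,0,22],[0,0,22],[0,0,22],[0,0,20],[0,0,18],[0,0,12],[0,0,7],[0,0,0],[0,0,0]], gripper=[1,1,1,1,1,1,1,1,1,1,1])

```text
time: 25.5
tcp_pos: [0.4738, 0.3241, 0.1232]
ee_rot: [-0.0, 0.705, 0.709, 0.0]
contact_force: [-0.6, 1.1, -2.2]
grip_width: 0.0125
```

Emit:
step_arm(twist=[[0,0,0],[0,0,0],[0,0,0],[0,0,0],[0,0,0]], travel=[[0,0,3],[0,0,3],[0,0,3],[0,0,0],[0,0,0]], gripper=[1,1,1,1,1])

```text
time: 25.92
tcp_pos: [0.4736, 0.3238, 0.1144]
ee_rot: [0.0, 0.705, 0.709, -0.0]
contact_force: [0.0, -0.3, -2.9]
grip_width: 0.0125
```

```bash
python3 -c "
from h import *
rep();c=cap('scene','s23');crop(c,150,130,330,265,4.4,'s23c')
"
```

```text
t 25.92 tcp [0.4736 0.3238 0.1144] stand [0.0344 0.4163 0.1144] F [ 0.  -0.3 -2.9] w 0.0125 xyaw 90.34 zax [ 0. -0. -1.] j [-0.39  0.7  -0.39  1.79  0.38  0.73 -0.98]
```

View pics/s23c.png

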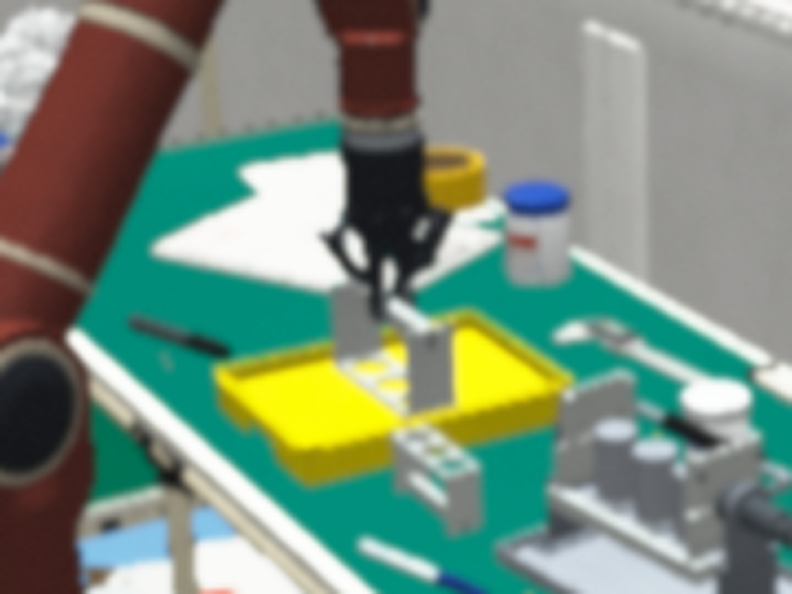

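Emit:
step_arm(twist=[[0,0,0],[0,0,0],[0,0,0],[0,0,0]], travel=[[0,0,2],[0,0,2],[0,0,0],[0,0,0]], gripper=[1,1,1,1])

```text
time: 26.3
tcp_pos: [0.4738, 0.3242, 0.1118]
ee_rot: [0.0, 0.705, 0.709, 0.001]
contact_force: [-1.5, -2.1, 6.0]
grip_width: 0.0125
```

```bash
python3 -c "
from h import *
rep()"
```

```text
t 26.3 tcp [0.4738 0.3242 0.1118] stand [0.0347 0.4167 0.1118] F [-1.5 -2.1  6. ] w 0.0125 xyaw 90.35 zax [ 0.001  0.    -1.   ] j [-0.39  0.7  -0.39  1.79  0.38  0.72 -0.98]
```

On the floor (F went from -2.9 to +6 N at the expected z). Open and rise.

Emit:
step_arm(twist=[[0,0,0],[0,0,0],[0,0,0],[0,0,0],[0,0,0],[0,0,0],[0,0,0],[0,0,0],[0,0,0],[0,0,0],[0,0,0],[0,0,0]], travel=[[0,0,-1],[0,0,0],[0,0,0],[0,0,0],[0,0,0],[0,0,-15],[0,0,-25],[0,0,-30],[0,0,-30],[0,0,-30],[0,0,0],[0,0,0]], gripper=[0.8,0.4,0,-0.5,-0.5,-0.5,-0.5,-0.5,-0.5,-0.5,-0.5,-0.5])

```text
time: 27.3
tcp_pos: [0.4744, 0.3246, 0.2433]
ee_rot: [0.0, 0.705, 0.709, 0.002]
contact_force: [0.3, -0.4, -0.5]
grip_width: 0.064
```

```bash
python3 -c "
from h import *
rep();cap('wrist','w25');c=cap('scene','s25');crop(c,170,130,350,265,4.4,'s25c');cap('top','t25')
"
```

```text
t 27.3 tcp [0.4744 0.3246 0.2433] stand [0.0353 0.4171 0.2433] F [ 0.3 -0.4 -0.5] w 0.064 xyaw 90.34 zax [ 0.004  0.003 -1.   ] j [-0.34  0.54 -0.47  1.66  0.28  1.01 -0.9 ]
```

View pics/w25.png

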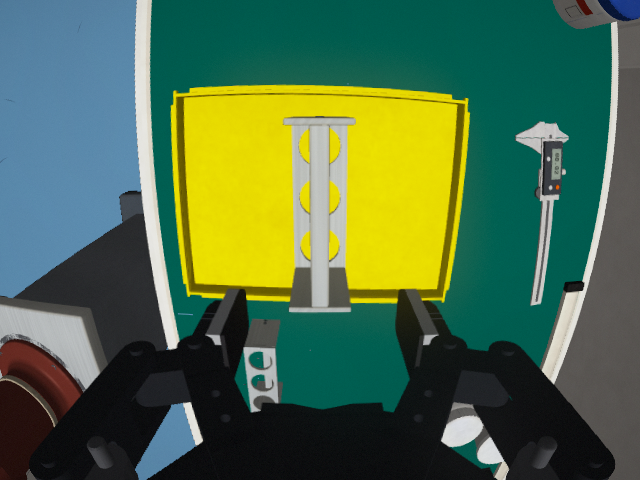

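View pics/s25c.png

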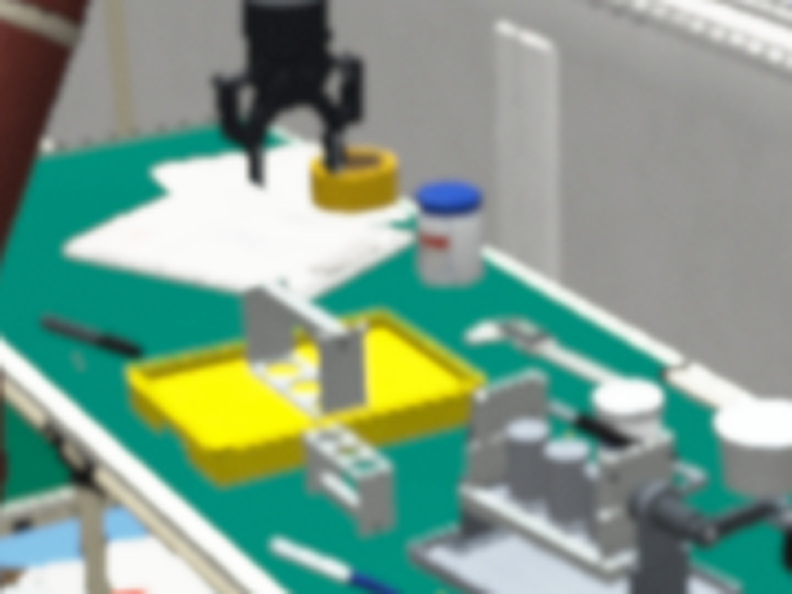

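View pics/t25.png

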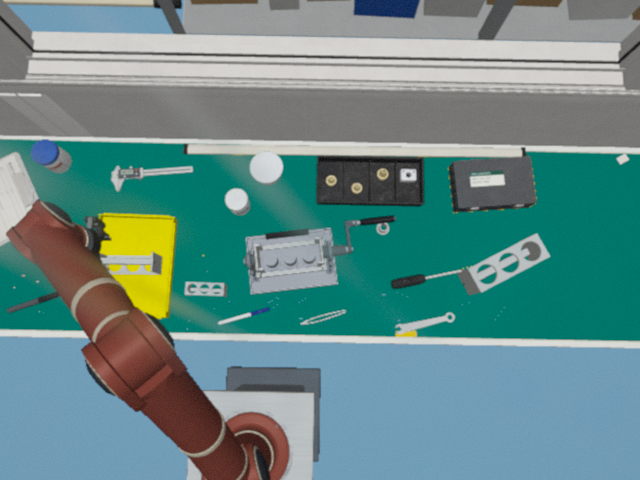

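The rack stands flat and central in the tray (wrist view (320,215)). The three sleeves stand in the cradle (top view (270–315,258)), the hand is free with zero force, and the bystanders are where they were. Handing in.

```bash
python3 -c "
from bench import arm
print(arm.job_done())"
```

```text
the job is handed in; nothing more can be done
None
```

I handed the job in at about 27 s of the 72 s allowed. `job_done()` gave no verdict, so the result rests on my own checks.

**What I did**
- Pushed the cover to its end stop. The tool stopped where expected, with 12 N.
- Folded the grip out to its stop.
- Cranked the cradle to the far stop. The force rose to 20 N, and the grip was back at its starting height on the other side.
- Swung the bail down to about 86°.
- Lifted the rack off the sleeves and set it upside down in the yellow tray.

**What the last checks showed**
- **Rack:** it stands flat, within a few mm of the tray's centre as measured. The touchdown height was within 1 mm of the prediction.
- **Sleeves:** all three still stand in the cradle.
- **Hand:** it is about 130 mm above where it set the rack down, with no contact force.
- **Bystanders:** the jar, bush and screwdriver look unmoved in the top view.

**Not checked or disagreeing**
- After the turn the cover's lip hangs out of sight, so I didn't measure the cover's final position.
- I also didn't re-measure the cradle angle after the bail and lift steps. It looked unchanged in the pictures.
- The first top-view estimate of the stand was about 3 mm off in x. I corrected it from the wrist camera before gripping the crank.

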